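# Put the tea things away in the counter rack by height

### The job

Put the things by the rack away where their height fits: stand the tall green tea tin in the tall bay and the short sugar jar in the low bay, each upright beside what is already there and slid back under its roof against the guard rail, without ever tipping it over or banging it on the rack. Roll the rolling pin, without picking it up, in under the deck so that it comes to rest along the red strip there. Leave the kettle, the tray of tea glasses and the two things already on the rack as they are.

Things in the scene. Friction and masses are not known exactly. Their poses are not given: they have to be found in the camera images.
- rack: Fixed bamboo counter rack, 150 deep (x) x 380 wide (y); 233 tall at the back of its -y half, 183 on its +y half. Origin: middle of its underside, on the counter. Its open front faces its own -x (roughly the robot): x points into it, y to its left, z up. Slatted deck (slats front to back, 9 mm gaps), top 66 above the counter, x -75 to 75; on it two bays side by side, a slot beneath.
- ledge (a point): Middle of the ledge: the front 96 mm of the rack's deck (rack x -75 to 21, full width), on the deck top; nothing above it, no walls. Behind it are the two bays: 12 mm thick roofs over rack x 21 to 75, on 14 x 12 posts at the outer side, parted by a solid 12 mm divider at rack y = 0, with guard rails 27 mm high at the outer sides and along the back. Axes as the rack's.
- low_rail (a point): Low bay (+y half), 172 mm wide, 105 mm clear from deck to roof: the point on the deck top at the foot of the inner face of its back guard rail, mid-width. The roof reaches forward 44 mm from here. Axes as the rack's: a round thing of radius r standing against the rail has its axis at x = -r.
- tall_rail (a point): Tall bay (-y half), 172 mm wide, 155 mm clear from deck to roof: the point on the deck top at the foot of the inner face of its back guard rail, mid-width. The roof reaches forward 44 mm from here. Axes as the rack's.
- strip (a point): Middle of the flat red non-slip strip on the counter in the slot under the deck: 44 mm wide (rack x), 340 long (rack y), level with the counter (no bump). It starts 2 mm behind the front edge of the deck (14 mm thick), its middle line is 24 mm behind it. The slot is 52 mm high, open in front and behind; its side cheeks' inner faces are 178 mm either side of the middle. Axes as the rack's.
- tea_tin: Tall round green tea tin with brass bands and lid, 60 mm diameter (lid 61), 138 mm tall, about 0.3 kg, standing loose on the counter. Origin: middle of its underside; z up.
- sugar_jar: Short round glass jar of sugar cubes with a steel lid, 62 mm diameter, 86 mm tall, about 0.36 kg, standing loose on the counter. Origin: middle of its underside; z up.
- rolling_pin: Wooden rolling pin lying on the counter in front of the rack: roller 40 mm diameter x 190 mm long, a handle 25 mm thick at each end, 304 mm over all, about 0.32 kg. Origin: its centre, 20 mm above the counter; its y axis is its long axis (x and z turn as it rolls). It rolls easily: let go at 0.08 m/s it rolls on about 25 mm before it stops, pushed slowly it stops with the pusher.
- spice_jar: Bystander: small spice jar with black cap, 46 mm diameter, 78 mm tall, standing loose at the outer (+y) side of the low bay. Origin: middle of its underside.
- coffee_tin: Bystander: slim copper coffee tin, 51 mm diameter, 130 mm tall, standing loose at the outer (-y) side of the tall bay. Origin: middle of its underside.
- kettle: Bystander: small stainless steel kettle, 150 mm diameter, 133 mm tall to the lid knob, handle folded down, spout reaching 120 mm from its axis. Origin: middle of its underside.
- tray: Bystander: oval chrome tray, 311 x 207 mm, long along its x, 17 mm tall rim, carrying red coasters and three tulip glasses (tops 98 mm above the counter). Origin: middle of its underside.
- glass_1: Bystander: tulip tea glass on the tray, 57 mm across the rim, 90 mm tall. Origin: middle of its foot.
- glass_2: Bystander: the second such glass.
- glass_3: Bystander: the third such glass.
Mind the look-alikes: they are no part of the job. Of the things that look like the tea_tin, the smaller one is meant.

How it is judged:
At the end, for the whole second after the job is handed in: The tea tin stands upright in the tall bay and the sugar jar in the low bay, at rest on the deck, within 12 mm of the back guard rail. The rolling pin rests on the counter under the deck, its axis within 22 mm of the red strip's middle line and 0.15 rad of its direction (x of tea_tin in the frame of tall_rail above -0.043 m and y of tea_tin in the frame of tall_rail between -0.086 and 0.086 m and z of tea_tin in the frame of tall_rail between -0.006 and 0.006 m and angle between each of tea_tin, sugar_jar's own z axis and vertical below 0.08 rad and linear speed of each of tea_tin, sugar_jar, rolling_pin below 0.02 m/s and x of sugar_jar in the frame of low_rail above -0.043 m and y of sugar_jar in the frame of low_rail between -0.086 and 0.086 m and z of sugar_jar in the frame of low_rail between -0.006 and 0.006 m and x of rolling_pin in the frame of strip between -0.022 and 0.022 m and y of rolling_pin in the frame of strip between -0.04 and 0.04 m and z of rolling_pin in the frame of strip below 0.026 m and angle between the y axis of rolling_pin and the y axis of rack, either way round below 0.15 rad); the robot touches nothing.
It fails at once if the tea tin or the sugar jar was tipped over (angle between any of tea_tin, sugar_jar's own z axis and vertical above 0.6 rad).
It fails at once if the tea tin or the sugar jar was banged or dropped on the rack (over 60 N) (contact force between any of tea_tin, sugar_jar and rack above 60 N).
It fails at once if the rolling pin was picked up instead of rolled (height (world z) of rolling_pin above 0.035 m).
It fails at once if something already on the rack was shoved (over 25 mm) or tipped (distance of any of spice_jar, coffee_tin from where it was at the start of the episode above 0.025 m or angle between any of spice_jar, coffee_tin's own z axis and vertical above 0.4 rad).
It fails at once if the kettle, the tray or a tea glass was moved (over 25 mm) or tipped (distance of any of kettle, tray, glass_1, glass_2, glass_3 from where it was at the start of the episode above 0.025 m or angle between any of glass_1, glass_2, glass_3's own z axis and vertical above 0.3 rad).
It also fails if it takes over 72 s, if anything falls off the work surface, if the arm or the gripper's body presses on something with over 40 N, if the wrist force passes 120 N, or if a joint passes its speed limit or range.

### The arm

A 7-joint arm with a two-finger parallel gripper is mounted at the origin on the work surface. World frame = base frame: x ahead of the robot, y to its left, z up, the work surface at z = 0. Lengths are in m, angles in rad, forces in N, time in s.
With the tool pointing down it reaches from about 0.425 to 0.95 m from the base axis. Payload 16.7 kg.
Tool frame: the origin (TCP) lies midway between the tips of the shut fingers; the grasp point (between the pads) lies 19 mm behind it (env.grip_point_offset is the distance from the TCP to the grasp point, in m); y points along the fingers, x is the direction in which the jaws open and shut, and the axes are right-handed (so a half turn about y gives the same grasp; the last joint's range is limited). The gripper opens to 94 mm and grips with 3 to 60 N. Pads are 16 mm wide; open, the fingers measure 119 mm over their backs; the gripper's body (75 mm by 177 mm) begins 78 mm behind the grasp point.
Start: joints at [0.959, 0.426, 0.074, 1.606, -0.034, 1.111, -0.067], TCP at [0.301, -0.604, 0.205] pointing down, gripper open.
Joint ranges: [-2.85, 2.85], [-0.5, 2.14], [-1.23, 1.37], [0.21, 2.46], [-1.02, 4.16], [0.16, 2.05], [-2.73, 2.73]. Speed limits (rad/s): [1.89, 1.89, 2.39, 2.39, 3.01, 3.01, 3.01].

### API

Orientations are given as a unit quaternion [x, y, z, w].
In Python, from plant import env gives the robot as it stands.
- The arm moves only by the shell command python3 -m handwheel 'ROWS' [OPENING] [FORCE]. ROWS is JSON, a list of rows, each an object of numbers: "dx", "dy", "dz": the shift along the tool's x, y, z in mm; "yaw": the turn about the tool's y in degrees. A call has exactly 5 rows; each row shifts and turns the commanded pose from where the row before left it, along the tool's axes as they then stand; what a row does not reach is not made up. A row lasts 1/12 s, in which the tool goes at most 41.7 mm and 7.16 degrees, less where a joint would pass 70% of its speed; a pose out of reach is approached as far as the arm can. A call with a gripper value outside its range is refused whole. OPENING is the gripper's target within -1 to 1 (shut at 1, half-way at 0, fully open at -1), set as the call begins (- or left out, the last holds). The fingers move at their own pace and stop on an object; FORCE is the grip in N (left out, the last holds). Time passes only in rows, so rows that do not move let the fingers close, or fill a call up. It gives the time, the measured TCP pose, the force and the opening at its end, in the units of the state.
- env.sense(): the state, without advancing time (a new reading comes with each control period).
- env.capture(name): name is "scene" or "top"; returns the picture (384x512x3 uint8, red, green, blue); there is no depth.
- env.camera_info(name): a dict with "fx", "fy", "cx", "cy" (pixels), "dist_coeffs" ([k1, k2, p1, p2, k3] as OpenCV has them; the pictures are not rectified), "rvec" (rotation vector, rad) and "tvec" (3), from world to camera coordinates, as OpenCV has them. Camera axes: x right, y down, z forward; pixel columns grow to the right and rows downward; lengths in m; the calibration is good to about 2 mm. A picture is of the moment at which its call begins. camera_info takes no time and is no camera call.
- env.hand_in(): hands the job in, once; it reports no verdict.
The state is a dict: "clock": time; "qpos": joint angles; "joint_velocities": joint speeds; "joint_torque": joint torques, N m; "tool_pos": TCP position; "orientation": TCP orientation; "contact_force": force on the tool from outside, world axes, zero at the start; "wrist_torque": the same for the moment, N m; "width": finger opening in m.
Only numpy, scipy, OpenCV 4.12 (cv2) and the standard library are available. Lean on these libraries where they do the work, as an engineer would, in place of code of your own. Each camera call takes 0.05 s, during which the arm holds its last target.

## Working session

There is one attempt and no reset: what is moved stays moved. The work goes in short steps, Python scripts to look and compute and a shell command to move; the robot and the scene stay as the last step left them, time stands still between calls to the robot, and variables do not carry over. Pictures are saved under pics/ and viewed, and the job is handed in when it is done.

```bash
ls; mkdir -p pics; python3 - <<'E'
from plant import env
import cv2
s=env.sense();print({k:(v if not hasattr(v,'round') else v) for k,v in s.items()})
print(env.grip_point_offset)
for n in("scene","top"):
    im=env.capture(n);cv2.imwrite(f"pics/{n}0.png",im[:,:,::-1]);print(env.camera_info(n))
E
```

```text
pics
{'clock': 0.0, 'qpos': array([ 0.95852206,  0.42674101,  0.0738581 ,  1.60662336, -0.03410502,
        1.11080748, -0.06709589]), 'joint_velocities': array([ 0.00040311, -0.00062816,  0.00082538, -0.00201811,  0.00038832,
       -0.0014015 , -0.00200892]), 'joint_torque': array([-6.49566609e-04, -9.35822582e+01,  3.66610274e+00, -4.54198337e+01,
       -4.88237129e-02,  2.01172574e-02,  8.36918230e-05]), 'tool_pos': array([ 0.3011071 , -0.60361161,  0.20476262]), 'orientation': array([-0.60111593,  0.37243533, -0.37160798,  0.60154724]), 'contact_force': array([-0.08875863,  0.05790515, -0.8742198 ]), 'wrist_torque': array([0.01467557, 0.05906509, 0.03563631]), 'width': 0.09377804651958449}
0.0188
{'fx': 477.90854965693836, 'fy': 477.90854965693836, 'cx': 254.72921879830827, 'cy': 190.68712177480376, 'dist_coeffs': array([-0.01370982,  0.        ,  0.        ,  0.        ,  0.        ]), 'rvec': array([ 1.52424653,  1.91666019, -0.92383713]), 'tvec': array([ 0.09575344, -0.2659521 ,  1.94226766])}
{'fx': 387.9128619827658, 'fy': 387.9128619827658, 'cx': 249.76763360525354, 'cy': 183.24917311410977, 'dist_coeffs': array([-0.13144708,  0.        ,  0.        ,  0.        ,  0.        ]), 'rvec': array([ 2.18726364, -2.19647002,  0.03767523]), 'tvec': array([0.03551413, 0.52667275, 1.45575885])}
```

View pics/scene0.png

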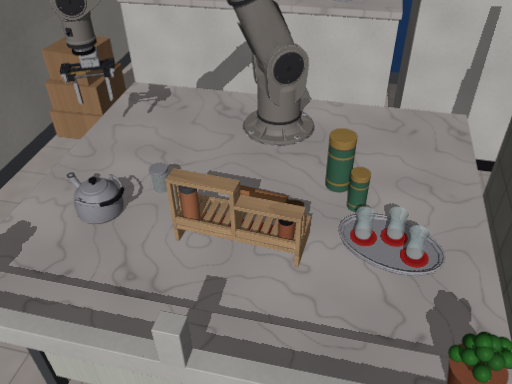

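View pics/top0.png

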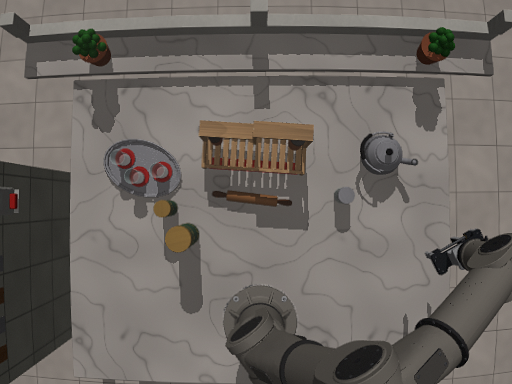

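Scene view: the rack is at around (240,215), seen from behind. The two green tins are at (341,160) for the big one and (358,190) for the small one, the jar at (159,178), and the kettle and tray at either side. In the top view up is +x and left is +y: small tin lid (166,208), jar (345,195), pin (252,199). Next I'll enlarge both and measure.

```bash
cat > h.py <<'E'
import cv2,numpy as np
from plant import env
def cam(n):
    i=env.camera_info(n);K=np.array([[i['fx'],0,i['cx']],[0,i['fy'],i['cy']],[0,0,1]])
    return K,np.array(i['dist_coeffs']),np.array(i['rvec']),np.array(i['tvec'])
def ray(n,u,v):
    K,d,r,t=cam(n);R=cv2.Rodrigues(r)[0]
    p=cv2.undistortPoints(np.array([[[u,v]]],float),K,d)[0,0]
    return -R.T@t, R.T@np.array([p[0],p[1],1])
def onz(n,u,v,z):
    c,d=ray(n,u,v);return c+d*(z-c[2])/d[2]
def proj(n,P):
    K,d,r,t=cam(n);return cv2.projectPoints(np.array(P,float).reshape(-1,1,3),r,t,K,d)[0][:,0]
E
python3 - <<'E'
from h import *
a=cv2.imread("pics/top0.png");b=cv2.imread("pics/scene0.png")
cv2.imwrite("pics/t_l.png",cv2.resize(a[110:260,90:270],None,fx=4.4,fy=4,interpolation=cv2.INTER_CUBIC)[:600,:800])
cv2.imwrite("pics/t_r.png",cv2.resize(a[110:220,190:370],None,fx=4.4,fy=4.4,interpolation=cv2.INTER_CUBIC))
cv2.imwrite("pics/s_c.png",cv2.resize(b[155:275,150:330],None,fx=4.4,fy=4.4,interpolation=cv2.INTER_CUBIC))
E
```

```text
(no output)
```

View pics/t_l.png

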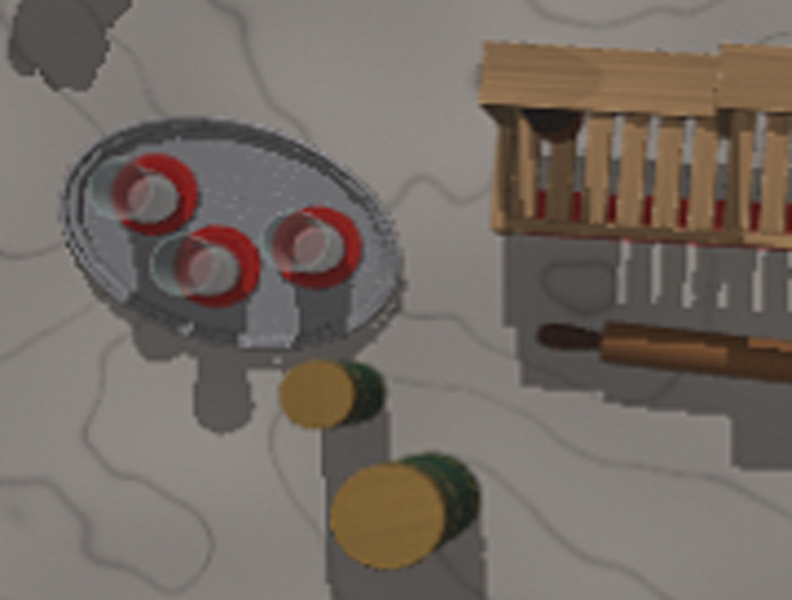

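View pics/t_r.png

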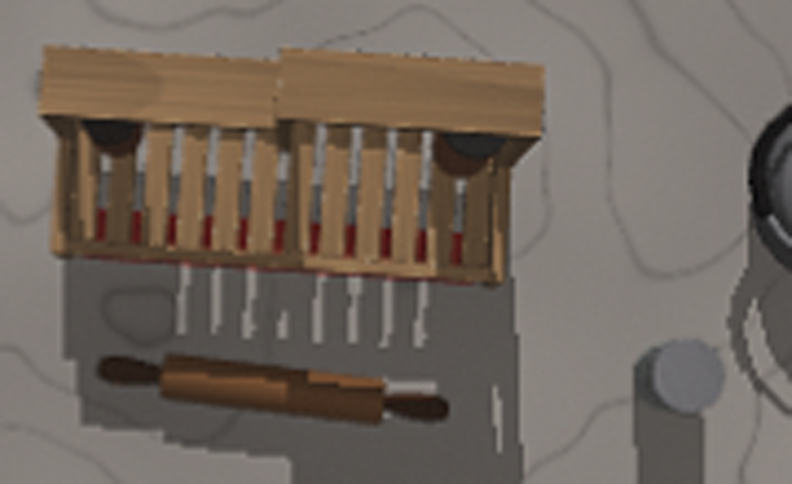

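View pics/s_c.png

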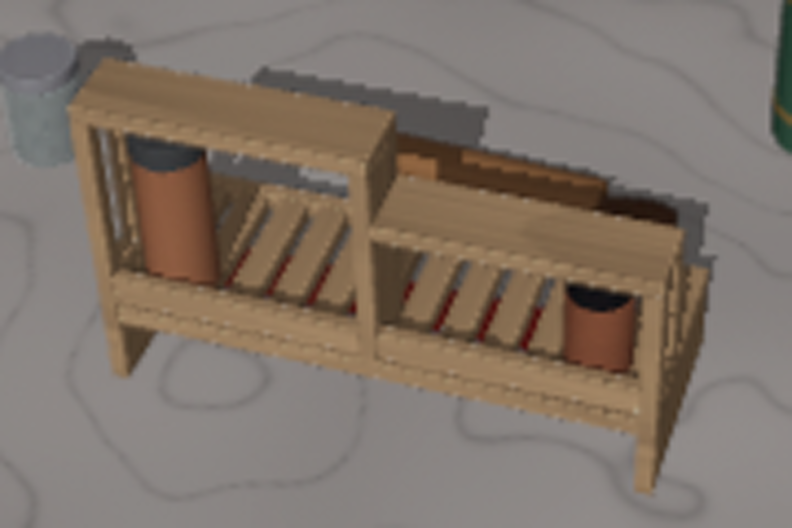

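```bash
cat > m.py <<'E'
from h import *
from scipy.optimize import least_squares
T=lambda x,y:(190+x/4.4,110+y/4.4); S=lambda x,y:(150+x/4.4,155+y/4.4); L=lambda x,y:(90+x/4.4,110+y/4)
obs=[('top',T(545,65),(75,-190,233)),('top',T(42,45),(75,190,183)),('top',T(52,253),(-75,190,66)),('top',T(500,281),(-75,-190,66)),
('scene',S(122,377),(75,-190,0)),('scene',S(645,492),(75,190,0)),('scene',S(75,105),(75,-190,233)),('scene',S(110,60),(21,-190,233)),('scene',S(682,232),(21,190,183)),('scene',S(675,260),(75,190,183))]
def W(p,P):
    c,s=np.cos(p[2]),np.sin(p[2]);P=np.array(P)/1000
    return np.array([p[0]+c*P[0]-s*P[1],p[1]+s*P[0]+c*P[1],P[2]])
def res(p,full=0):
    r=np.array([proj(n,W(p,P))[0]-np.array(uv) for n,uv,P in obs]);return r if full else r.ravel()
f=least_squares(res,[.65,0,0],loss='soft_l1');rack=f.x
if __name__=="__main__":
    print("rack",f.x,"deg",np.degrees(f.x[2]));print(res(f.x,1).round(1))
    def loc(w):
        d=w[:2]-rack[:2];c,s=np.cos(rack[2]),np.sin(rack[2]);return (np.array([c*d[0]+s*d[1],-s*d[0]+c*d[1]])*1000).round(1)
    a=cv2.imread("pics/top0.png");hsv=cv2.cvtColor(a,cv2.COLOR_BGR2HSV)
    # lids (ochre) in top
    m=cv2.inRange(hsv,(15,110,70),(32,255,255));n,l,st,c=cv2.connectedComponentsWithStats(m)
    for i in range(1,n):
        if st[i,4]>80 and c[i][0]<215: print("ochre",c[i],st[i])
    b=cv2.imread("pics/top0.png")
    for nm,uv,z in [("tin",L(318,394),.138),("jar",T(687,375),.086),("pinL",T(97,370),.02),("pinR",T(448,407),.02),
      ("roll corners",T(162,355),.02),("rTR",T(385,378),.02),("rBL",T(162,397),.02),("rBR",T(382,424),.02),("bigtin?",L(388,515),.21),("bigtin base",L(440,480),.0)]:
        w=onz('top',*uv,z);print(nm,w.round(4),loc(w))
    for P in [(-75,190,66),(-75,-190,66),(21,0,233)]: print(W(rack,P).round(4))
    # coffee/spice in scene: base bottom centre front points
    for nm,uv in [("coffee bL",S(148,275)),("coffee bR",S(218,283)),("spice bL",S(566,362)),("spice bR",S(632,370)),("big base scene",(340,189)),("tin base scene",(357,210)),("jar base scene",S(42,162)),]:
        w=onz('scene',*uv,0.066 if 'b' in nm and 'base' not in nm else 0);print(nm,w.round(4),loc(w))
    for nm,uv in [("coffee top",T(470,143)),("spice top",T(113,133))]:
        w=onz('top',*uv,0.196 if 'c' ==nm[0] else .144);print(nm,w.round(4),loc(w))
E
python3 m.py
```

```text
rack [ 0.64524212  0.02004766 -0.06912868] deg -3.9607816355517556
[[-1.2 -0.3]
 [-1.   0.2]
 [-1.8 -0.2]
 [-0.   0.1]
 [-1.9 -1.1]
 [ 1.8 -0.1]
 [-1.7 -0. ]
 [-1.2 -1.2]
 [ 0.9 -1.7]
 [-2.1  5.1]]
ochre [161.83406114 208.18340611] [154 200  17  17 229]
ochre [177.87638376 238.55719557] [165 226  26  26 542]
tin [0.4342 0.3371 0.138 ] [-232.4  301.8]
jar [ 0.4785 -0.3153  0.086 ] [-143.1 -346. ]
pinL [0.4862 0.1756 0.02  ] [-169.4  144.2]
pinR [ 0.4533 -0.1246  0.02  ] [-181.5 -157.5]
roll corners [0.4988 0.1198 0.02  ] [-153.    89.4]
rTR [ 0.4784 -0.0709  0.02  ] [-160.2 -102.2]
rBL [0.4629 0.1198 0.02  ] [-188.8   87. ]
rBR [ 0.4391 -0.0681  0.02  ] [-199.6 -102.1]
bigtin? [0.3362 0.2668 0.21  ] [-325.4  224.8]
bigtin base [0.3495 0.2626 0.    ] [-311.8  221.6]
[0.5835 0.2148 0.066 ]
[ 0.5573 -0.1643  0.066 ]
[0.6662 0.0186 0.233 ]
coffee bL [ 0.6747 -0.1536  0.066 ] [  41.4 -171.2]
coffee bR [ 0.6721 -0.1046  0.066 ] [  35.4 -122.5]
spice bL [0.695  0.1388 0.066 ] [ 41.5 121.9]
spice bR [0.693  0.1814 0.066 ] [ 36.5 164.3]
big base scene [0.3584 0.2846 0.    ] [-304.4  244.1]
tin base scene [0.4541 0.3484 0.    ] [-213.4  314.4]
jar base scene [ 0.5035 -0.3106  0.    ] [-118.5 -339.7]
coffee top [ 0.6536 -0.1263  0.196 ] [  18.4 -145.5]
spice top [0.6709 0.1496 0.144 ] [ 16.7 131. ]
```

```bash
sed -i 's#^T=.*#T=lambda x,y:(189.61+x/4.4,109.61+y/4.4); S=lambda x,y:(149.61+x/4.4,154.61+y/4.4); L=lambda x,y:(89.61+x/4.4,109.62+y/4)#; s#,(.scene.,S(675,260),(75,190,183))##' m.py; python3 - <<'E'
s=open('m.py').read().replace(",('scene',S(675,260),(75,190,183))","");open('m.py','w').write(s)
E
python3 m.py | head -30; python3 - <<'E'
from h import *
def tri(a,b):
    c1,d1=ray('top',*a);c2,d2=ray('scene',*b)
    A=np.array([d1,-d2]).T;t=np.linalg.lstsq(A,c2-c1,rcond=None)[0]
    p,q=c1+t[0]*d1,c2+t[1]*d2;return ((p+q)/2).round(4),np.linalg.norm(p-q).round(4)
b=cv2.imread("pics/scene0.png");hsv=cv2.cvtColor(b,cv2.COLOR_BGR2HSV)
cv2.imwrite("pics/s_tin.png",cv2.resize(b[120:250,310:440],None,fx=4.5,fy=4.5,interpolation=cv2.INTER_CUBIC))
print(tri((177.9,238.5),(342.5,138)));print(tri((161.8,208.2),(360,174.5)))
t=(345.7,194.8);print('jar',tri(t,(158.5,168.5)))
E
```

```text
rack [ 0.64640841  0.0193236  -0.07483806] deg -4.287905224444084
[[-0.5  0.1]
 [-0.3 -0.1]
 [-1.3 -0.4]
 [ 0.4  0.5]
 [-1.9 -0.7]
 [ 1.6  0.8]
 [-1.6  0.3]
 [-1.1 -0.8]
 [ 0.8 -0.8]]
ochre [161.83406114 208.18340611] [154 200  17  17 229]
ochre [177.87638376 238.55719557] [165 226  26  26 542]
tin [0.4355 0.3385 0.138 ] [-234.1  302.5]
jar [ 0.48   -0.3139  0.086 ] [-141.1 -344.7]
pinL [0.4877 0.1771 0.02  ] [-170.1  145.4]
pinR [ 0.4548 -0.1231  0.02  ] [-180.4 -156.4]
roll corners [0.5003 0.1212 0.02  ] [-153.3   90.7]
rTR [ 0.4798 -0.0694  0.02  ] [-159.5 -100.9]
rBL [0.4644 0.1213 0.02  ] [-189.2   88.1]
rBR [ 0.4406 -0.0666  0.02  ] [-198.8 -101.1]
bigtin? [0.3374 0.2681 0.21  ] [-326.7  224.9]
bigtin base [0.351  0.2641 0.    ] [-312.9  222. ]
[0.5858 0.2144 0.066 ]
[ 0.5574 -0.1645  0.066 ]
[0.6673 0.0178 0.233 ]
coffee bL [ 0.6733 -0.1553  0.066 ] [  39.9 -172.1]
coffee bR [ 0.6707 -0.1062  0.066 ] [  33.6 -123.4]
spice bL [0.6937 0.1374 0.066 ] [ 38.4 121.3]
spice bR [0.6917 0.1801 0.066 ] [ 33.1 163.7]
big base scene [0.3584 0.2846 0.    ] [-307.  243.]
(array([0.3349, 0.2722, 0.1883]), np.float64(0.0003))
(array([0.4351, 0.3412, 0.1282]), np.float64(0.0))
jar (array([ 0.4797, -0.3134,  0.0811]), np.float64(0.003))
```

View pics/s_tin.png

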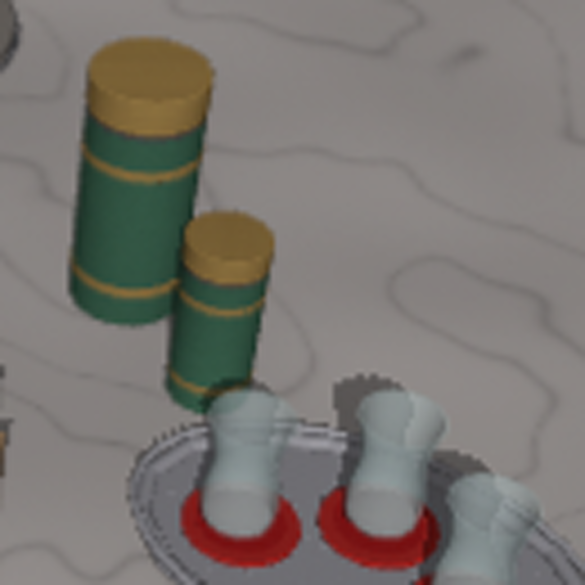

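```bash
cat >> h.py <<'E'
from scipy.spatial.transform import Rotation as Ro
def st():
    s=env.sense();R=Ro.from_quat(s['orientation']).as_matrix()
    return s,R
def plan(x,y,z,jaw=None):
    """shift in tool axes (mm) to world x,y,z; jaw=(angle deg of tool x in world)"""
    s,R=st();d=R.T@(np.array([x,y,z])-s['tool_pos'])*1000
    j=np.degrees(np.arctan2(R[1,0],R[0,0]))
    print("t",round(s['clock'],2),"pos",s['tool_pos'].round(4),"jaw",j.round(1),"w",round(s['width'],4),"tilt y",R[:,1].round(3))
    print("shift tool x,y,z mm",d.round(1))
    if jaw is not None:
        e=(jaw-j+90)%180-90
        a=-e # yaw about tool y (down) is minus world-z turn
        R2=Ro.from_rotvec(np.radians(e)*np.array([0,0,1])).as_matrix()@R
        print("yaw",a.round(1),"shift after that yaw",(R2.T@(np.array([x,y,z])-s['tool_pos'])*1000).round(1))
E
python3 - <<'E'
from h import *
plan(.48,-.314,.16,90-4.3)
print(proj('top',[[0.48,-0.314,0.086]]))
E
```

```text
t 0.1 pos [ 0.3011 -0.6037  0.2048] jaw -63.5 w 0.0942 tilt y [-0.001  0.001 -1.   ]
shift tool x,y,z mm [-179.3   45.   289.4]
yaw 30.8 shift after that yaw [-302.2   45.2  156.6]
[[345.78637416 194.82712823]]
```

```bash
python3 -m handwheel '[{"dx":-22,"dz":34,"yaw":6.2},{"dx":-25,"dz":31,"yaw":6.2},{"dx":-29,"dz":28,"yaw":6.2},{"dx":-32,"dz":24,"yaw":6.2},{"dx":-35,"dz":20,"yaw":6}]' -1 20; python3 - <<'E'
from h import *
plan(.48,-.314,.12,90-4.3)
E
```

```text
t 0.1 pos [ 0.3011 -0.6037  0.2048] jaw -63.5 w 0.0942 tilt y [-0.001  0.001 -1.   ]
shift tool x,y,z mm [-179.2   85.   289.4]
yaw 30.8 shift after that yaw [-302.2   85.2  156.6]invalid input
```

```bash
python3 -m handwheel '[{"dx":-22,"dy":0,"dz":34,"yaw":6.2},{"dx":-25,"dy":0,"dz":31,"yaw":6.2},{"dx":-29,"dy":0,"dz":28,"yaw":6.2},{"dx":-32,"dy":0,"dz":24,"yaw":6.2},{"dx":-35,"dy":0,"dz":20,"yaw":6}]' -1 20; python3 - <<'E'
from h import *
plan(.48,-.314,.12,90-4.3)
E
```

```text
clock: 0.52
tool_pos: [0.4012, -0.4276, 0.2052]
orientation: [-0.479, 0.52, -0.52, 0.479]
contact_force: [1.7, 0.3, 0.9]
width: 0.0942
t 0.52 pos [ 0.4012 -0.4276  0.2052] jaw -94.6 w 0.0942 tilt y [-0.  0. -1.]
shift tool x,y,z mm [-119.5   85.2   69.5]
yaw -0.3 shift after that yaw [-119.1   85.2   70.1]
```

```bash
python3 -m handwheel '[{"dx":-24,"dy":16,"dz":14,"yaw":0},{"dx":-24,"dy":16,"dz":14,"yaw":0},{"dx":-24,"dy":16,"dz":14,"yaw":0},{"dx":-24,"dy":16,"dz":14,"yaw":0},{"dx":-23,"dy":16,"dz":14,"yaw":0}]'; python3 - <<'E'
from h import *
plan(.48,-.314,.03,90-4.3)
for n in("scene","top"):
    im=env.capture(n)[:,:,::-1];u,v=proj(n,[.48,-.314,.09])[0].astype(int)
    cv2.imwrite(f"pics/{n}1.png",cv2.resize(im[max(0,v-60):v+60,max(0,u-60):u+60],None,fx=4,fy=4))
E
```

```text
clock: 0.93
tool_pos: [0.4799, -0.3145, 0.1247]
orientation: [-0.481, 0.518, -0.518, 0.481]
contact_force: [1.2, -1.1, 0.4]
width: 0.094
t 0.93 pos [ 0.4799 -0.3145  0.1247] jaw -94.3 w 0.094 tilt y [-0.  0. -1.]
shift tool x,y,z mm [-0.4 94.7  0.1]
yaw 0.0 shift after that yaw [-0.4 94.7  0.1]
```

View pics/scene1.png

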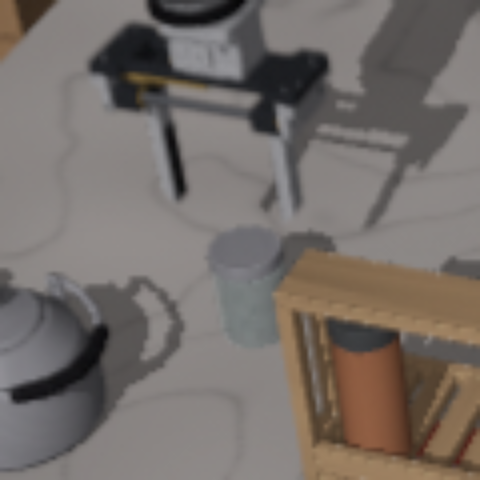

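View pics/top1.png

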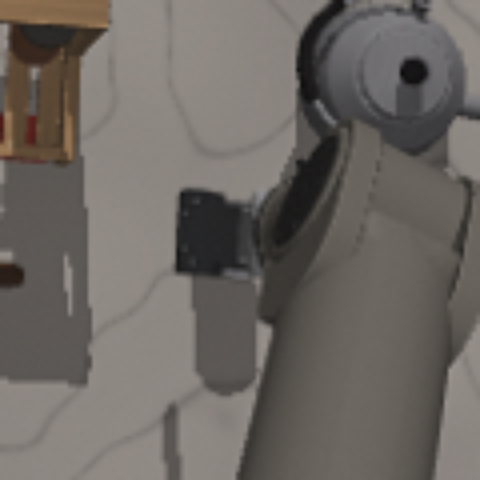

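The scene crop shows the gripper above the jar, with fingertips at crop (180,195) and (290,212) either side of the lid at (248,250). Now I'll lower.

```bash
python3 -m handwheel '[{"dx":0,"dy":18,"dz":0,"yaw":0},{"dx":0,"dy":20,"dz":0,"yaw":0},{"dx":0,"dy":20,"dz":0,"yaw":0},{"dx":0,"dy":20,"dz":0,"yaw":0},{"dx":0,"dy":16,"dz":0,"yaw":0}]'; python3 -m handwheel '[{"dx":0,"dy":0,"dz":0,"yaw":0},{"dx":0,"dy":0,"dz":0,"yaw":0},{"dx":0,"dy":0,"dz":0,"yaw":0},{"dx":0,"dy":0,"dz":0,"yaw":0},{"dx":0,"dy":0,"dz":0,"yaw":0}]' 0.5 20;
```

```text
clock: 1.45
tool_pos: [0.4787, -0.3161, 0.0302]
orientation: [-0.481, 0.519, -0.518, 0.481]
contact_force: [-0.2, -0.0, 0.1]
width: 0.0937
clock: 1.87
tool_pos: [0.48, -0.316, 0.0326]
orientation: [0.481, -0.518, 0.519, -0.481]
contact_force: [0.4, 4.5, 3.2]
width: 0.0644
```

```bash
python3 -m handwheel '[{"dx":0,"dy":0,"dz":0,"yaw":0},{"dx":0,"dy":0,"dz":0,"yaw":0},{"dx":0,"dy":-8,"dz":0,"yaw":0},{"dx":0,"dy":-20,"dz":0,"yaw":0},{"dx":0,"dy":-25,"dz":0,"yaw":0}]' 0.8 25;python3 - <<'E'
from h import *
from m import rack,W
t=W(rack,(-22,65,66+33+20)); print(t)
plan(*t,90-4.3)
im=env.capture('scene')[:,:,::-1];cv2.imwrite("pics/scene2.png",cv2.resize(im[100:250,60:260],None,fx=4,fy=4))
E
```

```text
clock: 2.28
tool_pos: [0.4782, -0.3154, 0.0843]
orientation: [-0.481, 0.519, -0.517, 0.481]
contact_force: [0.2, -0.7, -4.3]
width: 0.0619
[0.62932992 0.08578656 0.119     ]
t 2.28 pos [ 0.4782 -0.3154  0.0843] jaw -94.3 w 0.0619 tilt y [-0.003  0.001 -1.   ]
shift tool x,y,z mm [-411.4  -34.6  120.6]
yaw 0.0 shift after that yaw [-411.5  -34.6  120.5]
```

View pics/scene2.png

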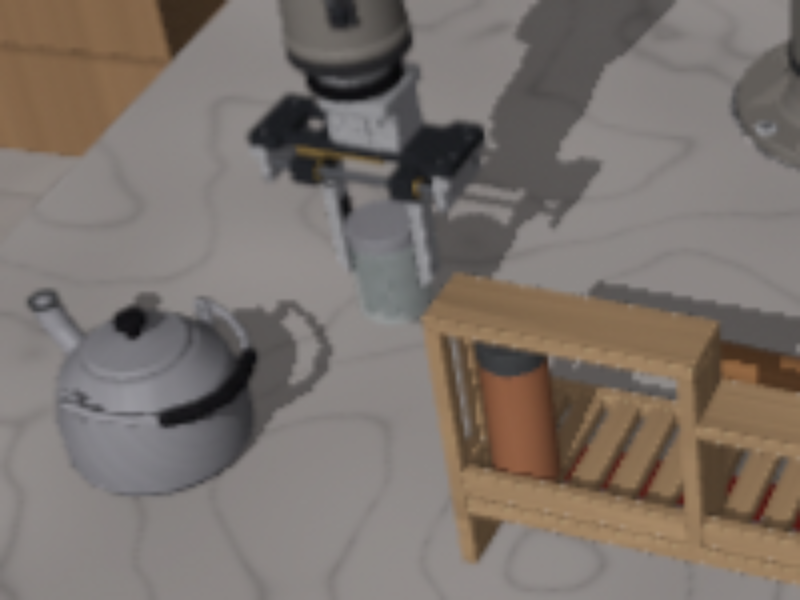

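```bash
python3 -m handwheel '[{"dx":-20,"dy":-14,"dz":0,"yaw":0},{"dx":-35,"dy":-14,"dz":0,"yaw":0},{"dx":-39,"dy":-14,"dz":0,"yaw":0},{"dx":-39,"dy":-12,"dz":0,"yaw":0},{"dx":-40,"dy":-8,"dz":0,"yaw":0}]'; python3 -m handwheel '[{"dx":-40,"dy":-4,"dz":0,"yaw":0},{"dx":-40,"dy":0,"dz":0,"yaw":0},{"dx":-40,"dy":0,"dz":0,"yaw":0},{"dx":-40,"dy":0,"dz":0,"yaw":0},{"dx":-38,"dy":0,"dz":0,"yaw":0}]'; python3 - <<'E'
from h import *
from m import rack,W
plan(*W(rack,(-22,65,66+33+20)),90-4.3)
E
```

```text
clock: 2.75
tool_pos: [0.4924, -0.1423, 0.1483]
orientation: [0.48, -0.518, 0.519, -0.481]
contact_force: [1.7, 0.4, -3.0]
width: 0.062
clock: 3.17
tool_pos: [0.5069, 0.056, 0.1513]
orientation: [0.481, -0.518, 0.519, -0.481]
contact_force: [1.7, 0.4, -4.2]
width: 0.0619
t 3.17 pos [0.5069 0.056  0.1513] jaw -94.3 w 0.0619 tilt y [ 0.001 -0.    -1.   ]
shift tool x,y,z mm [-38.8  32.4 119.8]
yaw 0.0 shift after that yaw [-38.9  32.4 119.8]
```

```bash
python3 -m handwheel '[{"dx":-12,"dy":0,"dz":25,"yaw":0},{"dx":-12,"dy":2,"dz":30,"yaw":0},{"dx":-10,"dy":10,"dz":30,"yaw":0},{"dx":-5,"dy":10,"dz":23,"yaw":0},{"dx":0,"dy":10,"dz":12,"yaw":0}]';  python3 - <<'E'
from h import *
from m import rack,W
plan(*W(rack,(-22,65,66+33)),90-4.3)
for n,s in(("scene",np.s_[150:290,170:350]),("top",np.s_[100:220,170:340])):
    im=env.capture(n)[:,:,::-1];cv2.imwrite(f"pics/{n}3.png",cv2.resize(im[s],None,fx=4,fy=4,interpolation=cv2.INTER_CUBIC))
E
```

```text
clock: 3.58
tool_pos: [0.6322, 0.0852, 0.1184]
orientation: [0.481, -0.518, 0.518, -0.482]
contact_force: [-1.3, -0.8, -4.2]
width: 0.0616
t 3.58 pos [0.6322 0.0852 0.1184] jaw -94.2 w 0.0616 tilt y [ 0.001  0.    -1.   ]
shift tool x,y,z mm [-0.4 19.4 -3. ]
yaw 0.1 shift after that yaw [-0.4 19.4 -3. ]
```

View pics/scene3.png

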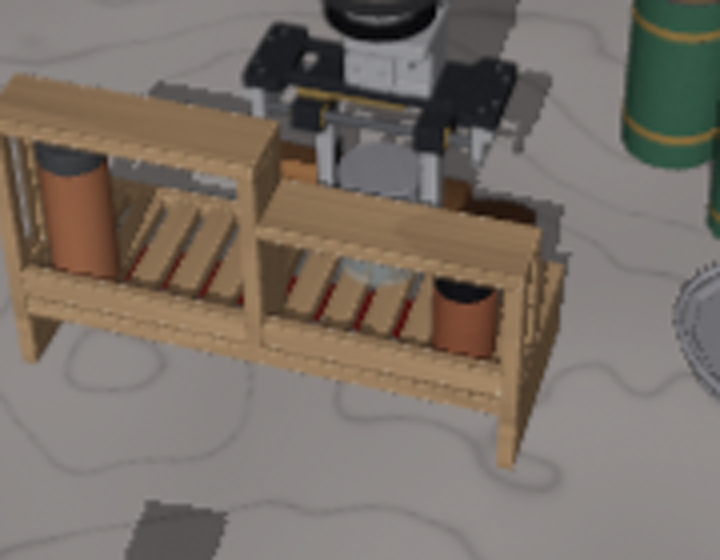

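View pics/top3.png

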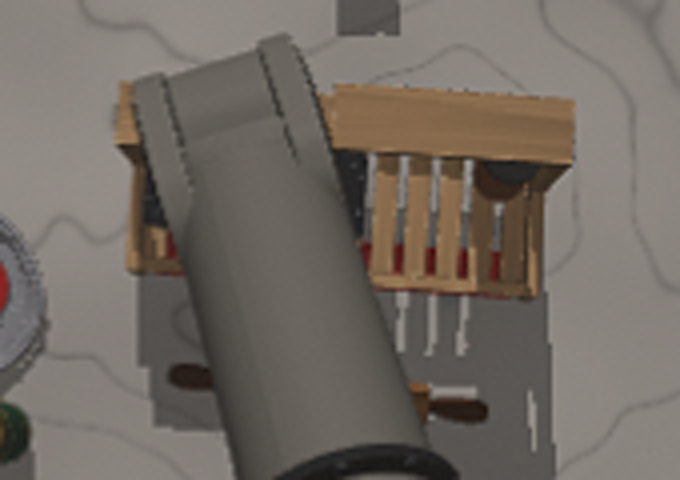

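```bash
python3 -m handwheel '[{"dx":0,"dy":0,"dz":-8,"yaw":0},{"dx":0,"dy":6,"dz":-2,"yaw":0},{"dx":0,"dy":5,"dz":0,"yaw":0},{"dx":0,"dy":3,"dz":0,"yaw":0},{"dx":0,"dy":1,"dz":0,"yaw":0}]'; python3 -m handwheel '[{"dx":0,"dy":1,"dz":0,"yaw":0},{"dx":0,"dy":1,"dz":0,"yaw":0},{"dx":0,"dy":1,"dz":0,"yaw":0},{"dx":0,"dy":1,"dz":0,"yaw":0},{"dx":0,"dy":0,"dz":0,"yaw":0}]'
```

```text
clock: 4.1
tool_pos: [0.6192, 0.0846, 0.1033]
orientation: [-0.481, 0.518, -0.518, 0.481]
contact_force: [-0.7, -0.5, -3.6]
width: 0.0618
clock: 4.52
tool_pos: [0.6197, 0.0847, 0.0993]
orientation: [-0.481, 0.518, -0.518, 0.481]
contact_force: [0.1, 0.1, -3.3]
width: 0.0617
```

```bash
python3 -m handwheel '[{"dx":0,"dy":0.5,"dz":0,"yaw":0},{"dx":0,"dy":0.5,"dz":0,"yaw":0},{"dx":0,"dy":0.5,"dz":0,"yaw":0},{"dx":0,"dy":0,"dz":0,"yaw":0},{"dx":0,"dy":0,"dz":0,"yaw":0}]'
```

```text
clock: 4.93
tool_pos: [0.6198, 0.0847, 0.0986]
orientation: [0.481, -0.518, 0.518, -0.481]
contact_force: [-3.1, 0.1, 5.4]
width: 0.0617
```

```bash
python3 -m handwheel '[{"dx":0,"dy":0,"dz":0,"yaw":0},{"dx":0,"dy":0,"dz":0,"yaw":0},{"dx":0,"dy":0,"dz":0,"yaw":0},{"dx":0,"dy":0,"dz":0,"yaw":0},{"dx":0,"dy":0,"dz":0,"yaw":0}]' -0.6; python3 -m handwheel '[{"dx":0,"dy":-6,"dz":0,"yaw":0},{"dx":0,"dy":-14,"dz":0,"yaw":0},{"dx":0,"dy":-20,"dz":0,"yaw":0},{"dx":0,"dy":-20,"dz":0,"yaw":0},{"dx":0,"dy":-14,"dz":0,"yaw":0}]';python3 - <<'E'
from h import *
from m import rack,W
plan(*W(rack,(-32-31-25,65,66+27)),90-4.3-30)
for n,s in(("scene",np.s_[150:290,170:350]),):
    im=env.capture(n)[:,:,::-1];cv2.imwrite(f"pics/{n}4.png",cv2.resize(im[s],None,fx=4,fy=4,interpolation=cv2.INTER_CUBIC))
E
```

```text
clock: 5.35
tool_pos: [0.6198, 0.0847, 0.098]
orientation: [-0.481, 0.518, -0.518, 0.481]
contact_force: [0.3, -0.1, 0.4]
width: 0.0752
clock: 5.77
tool_pos: [0.6202, 0.0848, 0.1742]
orientation: [0.48, -0.518, 0.519, -0.481]
contact_force: [1.4, 0.1, 0.3]
width: 0.0753
t 5.77 pos [0.6202 0.0848 0.1742] jaw -94.3 w 0.0753 tilt y [ 0.001  0.    -1.   ]
shift tool x,y,z mm [ -1.6  81.1 -57.1]
yaw 30.0 shift after that yaw [ 27.1  81.1 -50.3]
```

View pics/scene4.png

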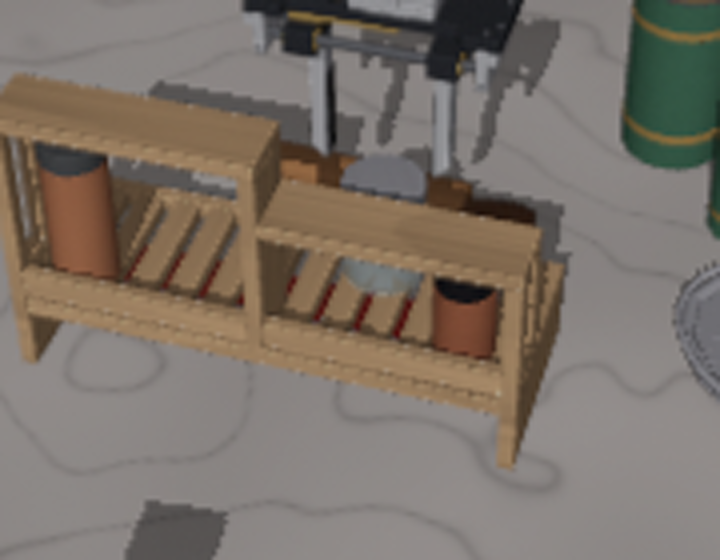

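```bash
python3 -m handwheel '[{"dx":0,"dy":0,"dz":-12,"yaw":6},{"dx":4,"dy":0,"dz":-12,"yaw":6},{"dx":6,"dy":0,"dz":-12,"yaw":6},{"dx":7,"dy":0,"dz":-12,"yaw":6},{"dx":8,"dy":0,"dz":-10,"yaw":6}]' 1 10;python3 - <<'E'
from h import *
from m import rack,W
plan(*W(rack,(-91,58,66+28)),90-4.3-30)
E
```

```text
clock: 6.23
tool_pos: [0.5549, 0.0771, 0.1721]
orientation: [-0.329, 0.626, -0.626, 0.329]
contact_force: [-1.3, 1.1, -0.1]
width: 0.0455
t 6.23 pos [0.5549 0.0771 0.1721] jaw -124.6 w 0.0455 tilt y [ 0.  0. -1.]
shift tool x,y,z mm [-8.5 78.1  0.3]
yaw -0.3 shift after that yaw [-8.5 78.1  0.3]
```

```bash
python3 -m handwheel '[{"dx":-2,"dy":12,"dz":0,"yaw":0},{"dx":-3,"dy":20,"dz":0,"yaw":0},{"dx":-3,"dy":20,"dz":0,"yaw":0},{"dx":0,"dy":18,"dz":0,"yaw":0},{"dx":0,"dy":8,"dz":0,"yaw":0}]' 1 10;python3 - <<'E'
from h import *
from m import rack,W
plan(*W(rack,(-91+30,58,66+28)),90-4.3-30)
E
```

```text
clock: 6.65
tool_pos: [0.5594, 0.0839, 0.0914]
orientation: [-0.332, 0.625, -0.624, 0.33]
contact_force: [0.2, -1.0, -0.1]
width: 0.0115
t 6.65 pos [0.5594 0.0839 0.0914] jaw -124.1 w 0.0115 tilt y [-0.003 -0.    -1.   ]
shift tool x,y,z mm [-15.3  -2.6  26.5]
yaw 0.2 shift after that yaw [-15.4  -2.6  26.4]
```

```bash
python3 -m handwheel '[{"dx":-3,"dy":-2,"dz":5,"yaw":0},{"dx":-3,"dy":0,"dz":5,"yaw":0},{"dx":-3,"dy":0,"dz":5,"yaw":0},{"dx":-3,"dy":0,"dz":5,"yaw":0},{"dx":-3,"dy":0,"dz":5,"yaw":0}]' 1 10;python3 -m handwheel '[{"dx":-2,"dy":0,"dz":4,"yaw":0},{"dx":-2,"dy":0,"dz":4,"yaw":0},{"dx":-2,"dy":0,"dz":4,"yaw":0},{"dx":-2,"dy":0,"dz":4,"yaw":0},{"dx":-2,"dy":0,"dz":4,"yaw":0}]' 1 10; python3 - <<'E'
from h import *
from m import rack,W
plan(*W(rack,(34-31-13,58,66+28)),90-4.3-30)
for n,s in(("scene",np.s_[150:290,170:350]),):
    im=env.capture(n)[:,:,::-1];cv2.imwrite(f"pics/{n}5.png",cv2.resize(im[s],None,fx=4,fy=4,interpolation=cv2.INTER_CUBIC))
E
```

```text
clock: 7.07
tool_pos: [0.5903, 0.0821, 0.0968]
orientation: [0.33, -0.625, 0.625, -0.331]
contact_force: [-2.8, -0.0, 2.3]
width: 0.0004
clock: 7.48
tool_pos: [0.6118, 0.079, 0.0961]
orientation: [-0.33, 0.625, -0.625, 0.33]
contact_force: [-5.1, 0.8, 3.7]
width: 0.0002
t 7.48 pos [0.6118 0.079  0.0961] jaw -124.3 w 0.0002 tilt y [-0.  0. -1.]
shift tool x,y,z mm [-15.4   2.1  24.5]
yaw 0.0 shift after that yaw [-15.4   2.1  24.5]
```

View pics/scene5.png

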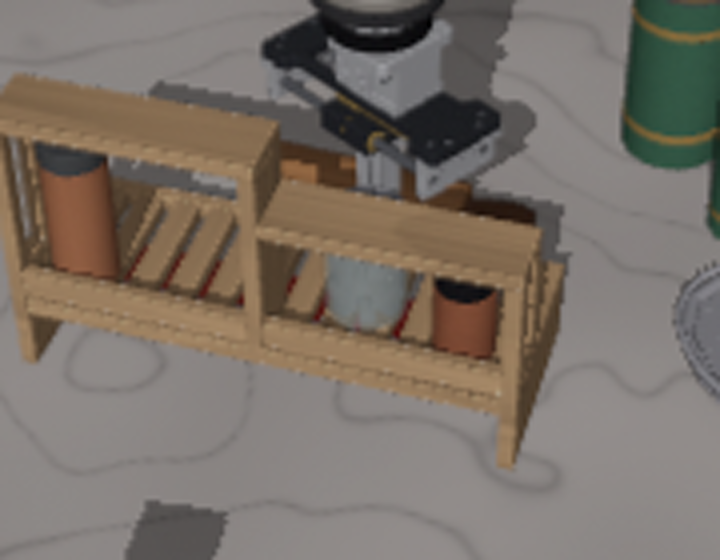

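The jar at crop (367,275) is upright and has slid most of the way under the low roof. I'll carry on slowly to the rail.

```bash
python3 -m handwheel '[{"dx":-2,"dy":0,"dz":3.5,"yaw":0},{"dx":-2,"dy":0,"dz":3.5,"yaw":0},{"dx":-2,"dy":0,"dz":3.5,"yaw":0},{"dx":-2,"dy":0,"dz":3,"yaw":0},{"dx":-1,"dy":0,"dz":2,"yaw":0}]';python3 -m handwheel '[{"dx":-0.5,"dy":0,"dz":1,"yaw":0},{"dx":-0.5,"dy":0,"dz":1,"yaw":0},{"dx":-0.5,"dy":0,"dz":1,"yaw":0},{"dx":-0.5,"dy":0,"dz":1,"yaw":0},{"dx":-0.5,"dy":0,"dz":1,"yaw":0}]'; python3 - <<'E'
from h import *
from m import rack,W
plan(*W(rack,(34-31-13,58,66+28)),90-4.3-30)
for n,s in(("scene",np.s_[150:290,170:350]),):
    im=env.capture(n)[:,:,::-1];cv2.imwrite(f"pics/{n}6.png",cv2.resize(im[s],None,fx=4,fy=4,interpolation=cv2.INTER_CUBIC))
E
```

```text
clock: 7.95
tool_pos: [0.6298, 0.0778, 0.096]
orientation: [-0.33, 0.625, -0.625, 0.33]
contact_force: [-3.7, 1.3, 2.6]
width: 0.0005
clock: 8.37
tool_pos: [0.6349, 0.077, 0.096]
orientation: [-0.33, 0.625, -0.625, 0.33]
contact_force: [-3.7, 1.1, 3.1]
width: 0.0003
t 8.37 pos [0.6349 0.077  0.096 ] jaw -124.3 w 0.0003 tilt y [ 0.  0. -1.]
shift tool x,y,z mm [-4.   2.   4.3]
yaw 0.0 shift after that yaw [-4.   2.   4.3]
```

View pics/scene6.png

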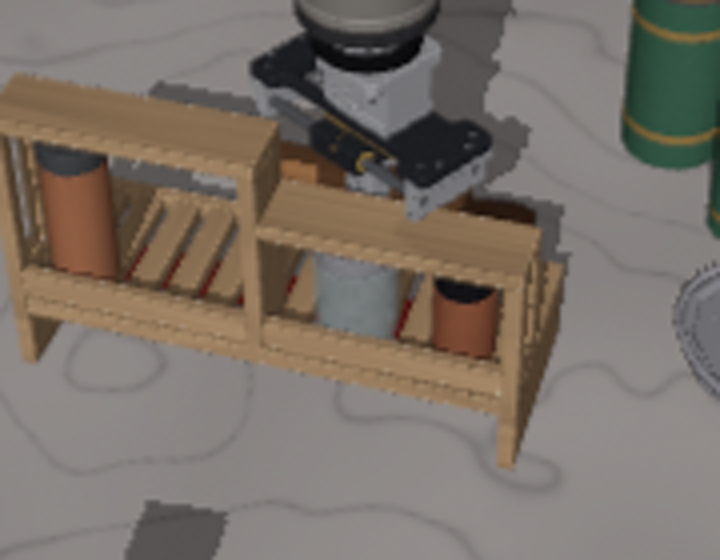

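```bash
python3 -m handwheel '[{"dx":-0.5,"dy":0,"dz":0.8,"yaw":0},{"dx":-0.5,"dy":0,"dz":0.8,"yaw":0},{"dx":-0.5,"dy":0,"dz":0.8,"yaw":0},{"dx":-0.5,"dy":0,"dz":0.8,"yaw":0},{"dx":-0.5,"dy":0,"dz":0.8,"yaw":0}]'
```

```text
clock: 8.83
tool_pos: [0.6397, 0.0769, 0.096]
orientation: [-0.33, 0.625, -0.625, 0.33]
contact_force: [-4.1, 0.2, 1.8]
width: 0.0006
```

```bash
python3 -m handwheel '[{"dx":-0.5,"dy":0,"dz":0.8,"yaw":0},{"dx":-0.5,"dy":0,"dz":0.8,"yaw":0},{"dx":-0.5,"dy":0,"dz":0.8,"yaw":0},{"dx":0,"dy":0,"dz":0,"yaw":0},{"dx":0,"dy":0,"dz":0,"yaw":0}]'; python3 - <<'E'
from h import *
from m import rack,W
plan(*W(rack,(34-31-13,58,66+28)),90-4.3-30)
for n,s in(("scene",np.s_[150:290,170:350]),("top",np.s_[100:220,170:340])):
    im=env.capture(n)[:,:,::-1];cv2.imwrite(f"pics/{n}7.png",cv2.resize(im[s],None,fx=4,fy=4,interpolation=cv2.INTER_CUBIC))
E
```

```text
clock: 9.25
tool_pos: [0.6403, 0.077, 0.096]
orientation: [-0.332, 0.626, -0.624, 0.329]
contact_force: [-19.8, 0.8, 16.0]
width: 0.0003
t 9.25 pos [0.6403 0.077  0.096 ] jaw -124.3 w 0.0003 tilt y [-0.004 -0.    -1.   ]
shift tool x,y,z mm [-1.1  2.  -0.1]
yaw 0.0 shift after that yaw [-1.1  2.  -0.1]
```

View pics/scene7.png

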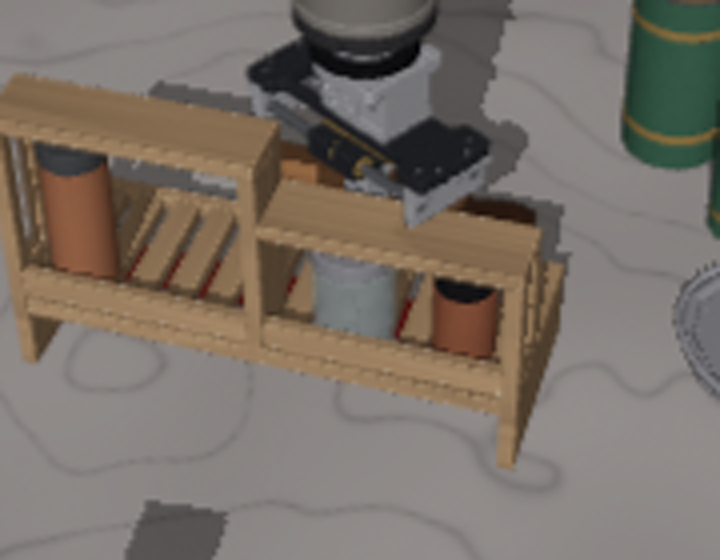

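Wrist force rose to 20 N at exactly the tool position predicted for rail contact, and the jar stands upright against the rail. Backing out and going for the pin.

```bash
python3 -m handwheel '[{"dx":5,"dy":0,"dz":-9,"yaw":0},{"dx":15,"dy":0,"dz":-26,"yaw":0},{"dx":16,"dy":0,"dz":-30,"yaw":0},{"dx":16,"dy":-10,"dz":-30,"yaw":0},{"dx":16,"dy":-10,"dz":-30,"yaw":0}]';python3 - <<'E'
from h import *
from m import rack,W
plan(*W(rack,(-213,-6,100)),90-4.3)
E
```

```text
clock: 9.77
tool_pos: [0.4994, 0.0908, 0.1156]
orientation: [0.33, -0.625, 0.625, -0.33]
contact_force: [1.0, 0.6, 0.7]
width: 0.0005
t 9.77 pos [0.4994 0.0908 0.1156] jaw -124.3 w 0.0005 tilt y [-0. -0. -1.]
shift tool x,y,z mm [ 87.9  15.6 -19.7]
yaw -30.0 shift after that yaw [ 66.3  15.6 -61. ]
```

```bash
python3 -m handwheel '[{"dx":18,"dy":0,"dz":-5,"yaw":-6},{"dx":17,"dy":0,"dz":-7,"yaw":-6},{"dx":16,"dy":0,"dz":-9,"yaw":-6},{"dx":15,"dy":0,"dz":-11,"yaw":-6},{"dx":14,"dy":0,"dz":-12,"yaw":-6}]' -1 20;python3 - <<'E'
from h import *
from m import rack,W
plan(*W(rack,(-213,-6,14)),90-4.3)
for n,s in(("scene",np.s_[120:290,170:370]),):
    im=env.capture(n)[:,:,::-1];cv2.imwrite(f"pics/{n}8.png",cv2.resize(im[s],None,fx=4,fy=3.5,interpolation=cv2.INTER_CUBIC))
E
```

```text
clock: 10.18
tool_pos: [0.4286, 0.0325, 0.1162]
orientation: [0.482, -0.517, 0.517, -0.483]
contact_force: [-0.2, -0.1, 0.3]
width: 0.0305
t 10.18 pos [0.4286 0.0325 0.1162] jaw -94.0 w 0.0305 tilt y [ 0.001  0.    -1.   ]
shift tool x,y,z mm [  2.9 102.2   5. ]
yaw 0.3 shift after that yaw [  2.8 102.2   5. ]
```

View pics/scene8.png

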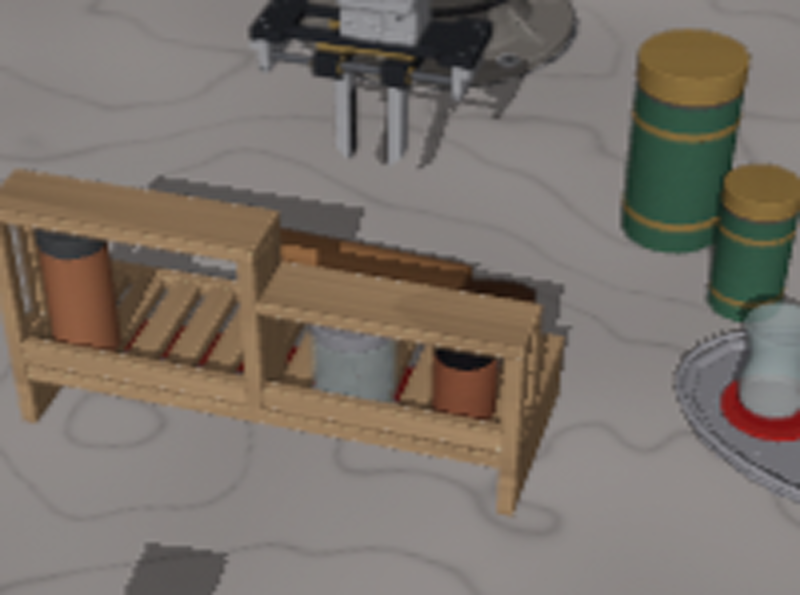

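The jar at crop (355,360) stays upright after release. The pin is still in front of the rack with the gripper behind it, so I'll lower.

```bash
python3 -m handwheel '[{"dx":1,"dy":5,"dz":0,"yaw":0},{"dx":1,"dy":20,"dz":0,"yaw":0},{"dx":0,"dy":28,"dz":0,"yaw":0},{"dx":0,"dy":25,"dz":0,"yaw":0},{"dx":0,"dy":15,"dz":0,"yaw":0}]' -1 20;python3 -m handwheel '[{"dx":0,"dy":6,"dz":0,"yaw":0.3},{"dx":0,"dy":0,"dz":3,"yaw":0},{"dx":0,"dy":0,"dz":4,"yaw":0},{"dx":0,"dy":0,"dz":4,"yaw":0},{"dx":0,"dy":0,"dz":4,"yaw":0}]';python3 - <<'E'
from h import *
from m import rack,W
plan(*W(rack,(-87,-6,14)),90-4.3)
im=env.capture('top')[:,:,::-1];cv2.imwrite("pics/top8.png",cv2.resize(im[110:240,170:350],None,fx=4.4,fy=4.4,interpolation=cv2.INTER_CUBIC))
E
```

```text
clock: 10.65
tool_pos: [0.4289, 0.0313, 0.0208]
orientation: [-0.48, 0.519, -0.519, 0.48]
contact_force: [-0.7, -0.4, 0.0]
width: 0.0676
clock: 11.07
tool_pos: [0.4451, 0.0299, 0.018]
orientation: [0.479, -0.519, 0.52, -0.48]
contact_force: [0.0, -0.2, 0.2]
width: 0.0935
t 11.07 pos [0.4451 0.0299 0.018 ] jaw -94.6 w 0.0935 tilt y [ 0.002  0.    -1.   ]
shift tool x,y,z mm [  0.8   4.2 114.5]
yaw -0.3 shift after that yaw [  1.5   4.2 114.5]
```

View pics/top8.png

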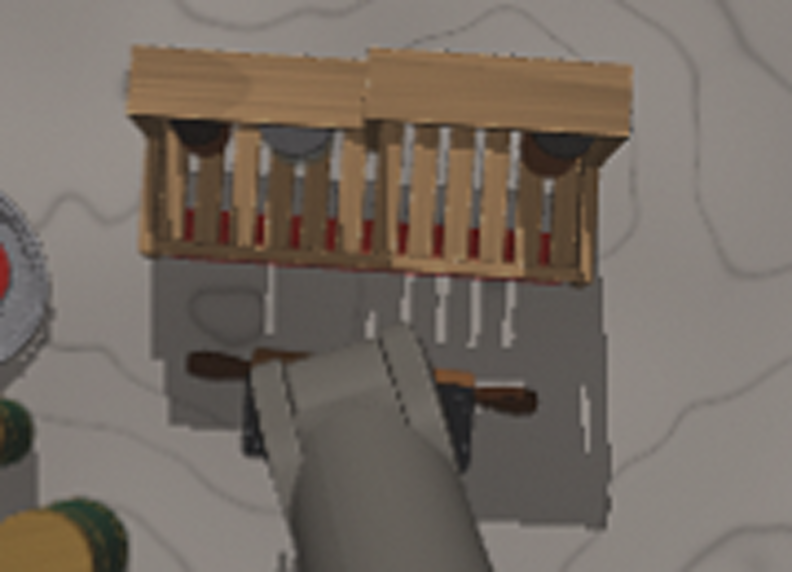

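The top crop shows the pin, with its handles at (215,365) and (505,400), just ahead of the gripper. I'll push it slowly.

```bash
python3 -m handwheel '[{"dx":0,"dy":1,"dz":3,"yaw":0},{"dx":0,"dy":1,"dz":4,"yaw":0},{"dx":0,"dy":1,"dz":5,"yaw":0},{"dx":0,"dy":0,"dz":5,"yaw":0},{"dx":0,"dy":0,"dz":5,"yaw":-0.3}]';python3 -m handwheel '[{"dx":0,"dy":0,"dz":5,"yaw":0},{"dx":0,"dy":0,"dz":5,"yaw":0},{"dx":0,"dy":0,"dz":5,"yaw":0},{"dx":0,"dy":0,"dz":5,"yaw":0},{"dx":0,"dy":0,"dz":5,"yaw":0}]';python3 -m handwheel '[{"dx":0,"dy":0,"dz":5,"yaw":0},{"dx":0,"dy":0,"dz":5,"yaw":0},{"dx":0,"dy":0,"dz":5,"yaw":0},{"dx":0,"dy":0,"dz":5,"yaw":0},{"dx":0,"dy":0,"dz":4,"yaw":0}]';python3 - <<'E'
from h import *
from m import rack,W
plan(*W(rack,(-87,-6,14)),90-4.3)
im=env.capture('top')[:,:,::-1];cv2.imwrite("pics/top9.png",cv2.resize(im[110:240,170:350],None,fx=4.4,fy=4.4,interpolation=cv2.INTER_CUBIC))
E
```

```text
clock: 11.53
tool_pos: [0.4662, 0.0279, 0.014]
orientation: [-0.481, 0.518, -0.518, 0.481]
contact_force: [0.1, 0.6, 0.3]
width: 0.0938
clock: 11.95
tool_pos: [0.4911, 0.0261, 0.014]
orientation: [-0.481, 0.518, -0.518, 0.481]
contact_force: [0.6, -0.9, 0.6]
width: 0.0942
clock: 12.37
tool_pos: [0.5151, 0.0243, 0.014]
orientation: [0.481, -0.518, 0.518, -0.481]
contact_force: [-0.7, 0.0, 0.0]
width: 0.0942
t 12.37 pos [0.5151 0.0243 0.014 ] jaw -94.3 w 0.0942 tilt y [ 0.  0. -1.]
shift tool x,y,z mm [ 1.1  0.  44.3]
yaw 0.0 shift after that yaw [ 1.1  0.  44.3]
```

View pics/top9.png

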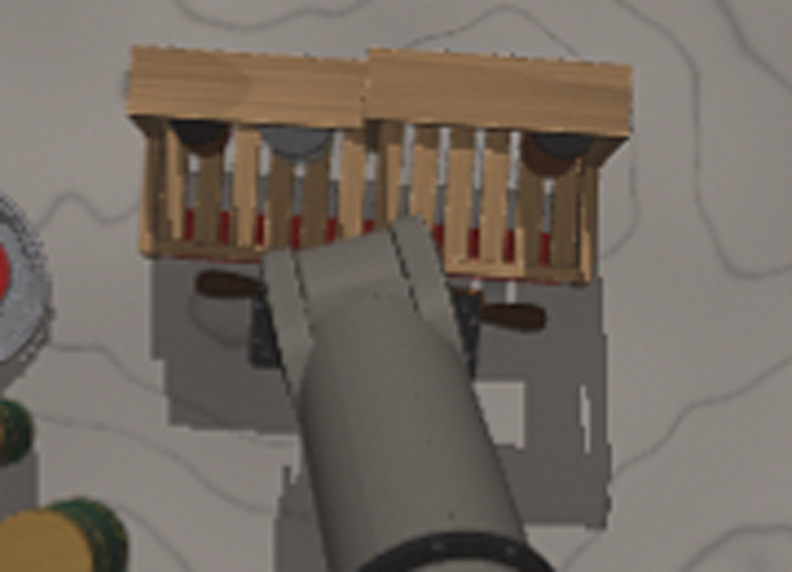

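```bash
cat >> m.py <<'E'
def loc(w):
    d=w[:2]-rack[:2];c,s=np.cos(rack[2]),np.sin(rack[2]);return (np.array([c*d[0]+s*d[1],-s*d[0]+c*d[1]])*1000).round(1)
E
python3 - <<'E'
from m import *
Q=lambda x,y:(169.61+x/4.4,109.61+y/4.4)
for p in[(197,283),(545,318)]: print(loc(onz('top',*Q(*p),.02)))
print(loc(st()[0]['tool_pos']))
E
```

```text
[-94.9 140.8]
[-103.9 -159. ]
[-130.6   -4.8]
```

```bash
python3 -m handwheel '[{"dx":0,"dy":0,"dz":3,"yaw":0},{"dx":0,"dy":0,"dz":4,"yaw":0},{"dx":0,"dy":0,"dz":4,"yaw":0},{"dx":0,"dy":0,"dz":4,"yaw":0},{"dx":0,"dy":0,"dz":4,"yaw":0}]';python3 -m handwheel '[{"dx":0,"dy":0,"dz":4,"yaw":0},{"dx":0,"dy":0,"dz":4,"yaw":0},{"dx":0,"dy":0,"dz":4,"yaw":0},{"dx":0,"dy":0,"dz":4,"yaw":0},{"dx":0,"dy":0,"dz":3,"yaw":0}]';python3 -m handwheel '[{"dx":0,"dy":0,"dz":3,"yaw":0},{"dx":0,"dy":0,"dz":1,"yaw":0},{"dx":0,"dy":0,"dz":0,"yaw":0},{"dx":0,"dy":0,"dz":0,"yaw":0},{"dx":0,"dy":0,"dz":0,"yaw":0}]';python3 - <<'E'
from m import *
print(loc(st()[0]['tool_pos']))
for n,s in(("scene",np.s_[150:290,170:350]),("top",np.s_[110:240,170:350])):
    im=env.capture(n)[:,:,::-1];cv2.imwrite(f"pics/{n}10.png",cv2.resize(im[s],None,fx=4.4,fy=4.4,interpolation=cv2.INTER_CUBIC))
E
```

```text
clock: 12.83
tool_pos: [0.5339, 0.0229, 0.014]
orientation: [-0.481, 0.518, -0.518, 0.481]
contact_force: [-0.6, 1.4, 0.6]
width: 0.0939
clock: 13.25
tool_pos: [0.5529, 0.0214, 0.014]
orientation: [0.481, -0.518, 0.518, -0.481]
contact_force: [-0.4, -0.3, -0.5]
width: 0.0943
clock: 13.67
tool_pos: [0.5562, 0.0212, 0.014]
orientation: [-0.481, 0.518, -0.518, 0.481]
contact_force: [0.7, -0.5, 0.3]
width: 0.094
[-90.1  -4.9]
```

View pics/top10.png

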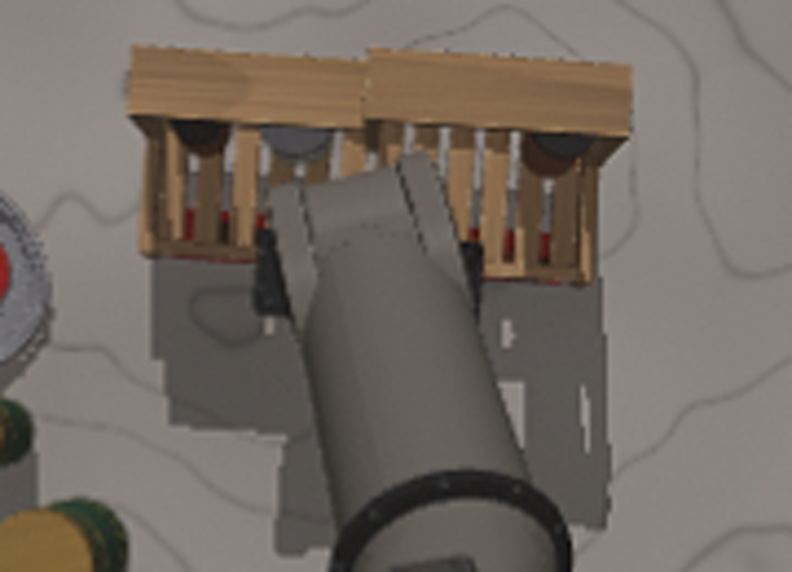

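View pics/scene10.png

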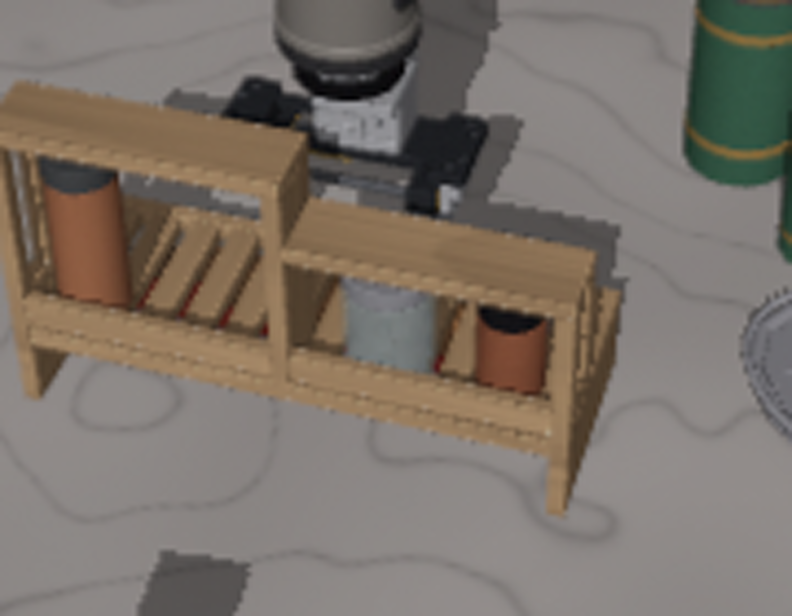

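```bash
python3 -m handwheel '[{"dx":0,"dy":0,"dz":2,"yaw":0},{"dx":0,"dy":0,"dz":2,"yaw":0},{"dx":0,"dy":0,"dz":1,"yaw":0},{"dx":0,"dy":0,"dz":0,"yaw":0},{"dx":0,"dy":0,"dz":0,"yaw":0}]';python3 -m handwheel '[{"dx":0,"dy":0,"dz":-6,"yaw":0},{"dx":0,"dy":0,"dz":-25,"yaw":0},{"dx":0,"dy":-20,"dz":-35,"yaw":0},{"dx":0,"dy":-20,"dz":-35,"yaw":0},{"dx":0,"dy":-30,"dz":-25,"yaw":0}]' -1;python3 - <<'E'
from m import *
print(loc(st()[0]['tool_pos']))
for n,s in(("top",np.s_[110:220,180:330]),):
    im=env.capture(n)[:,:,::-1];cv2.imwrite(f"pics/{n}11.png",cv2.resize(im[s],None,fx=5,fy=5,interpolation=cv2.INTER_CUBIC))
E
```

```text
clock: 14.18
tool_pos: [0.5614, 0.0208, 0.014]
orientation: [-0.481, 0.518, -0.518, 0.481]
contact_force: [-0.2, -1.0, 0.2]
width: 0.0939
clock: 14.6
tool_pos: [0.431, 0.0299, 0.0827]
orientation: [-0.482, 0.519, -0.517, 0.48]
contact_force: [-0.6, -1.0, 0.9]
width: 0.0941
[-215.6   -5.6]
```

View pics/top11.png

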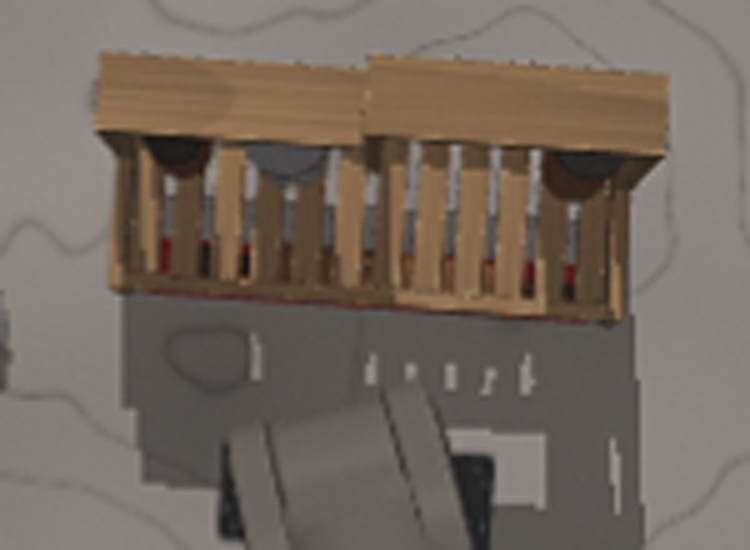

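```bash
python3 - <<'E'
from m import *
im=cv2.imread('pics/top11.png')
def px(P): u=proj('top',W(rack,P))[0]; return np.array([(u[0]-180+.5)*5-.5,(u[1]-110+.5)*5-.5])
for y in(60,-22,-48,):
    print(y,"strip",px((-29,y,0)).round(0),px((-73,y,0)).round(0),"deck front",px((-75,y,66)).round(0))
    for c in(-45,-51,-58,-65):
        v=[px((c+20*np.cos(a),y,20+20*np.sin(a)))[1] for a in np.linspace(0,6.28,40)];print(c,round(min(v)),round(max(v)))
for c0 in (410,450,490,378,296):
    print(c0,[tuple(int(q) for q in im[r,c0]) for r in range(226,292,6)])
E
```

```text
60 strip [288. 245.] [284. 302.] deck front [279. 298.]
-45 237 290
-51 245 298
-58 254 307
-65 263 316
-22 strip [395. 253.] [391. 310.] deck front [391. 306.]
-45 244 297
-51 252 305
-58 262 314
-65 271 324
-48 strip [429. 255.] [425. 312.] deck front [427. 308.]
-45 247 300
-51 255 308
-58 264 317
-65 273 326
410 [(76, 76, 77), (78, 76, 77), (70, 69, 70), (72, 70, 71), (68, 68, 77), (40, 57, 90), (46, 74, 110), (49, 76, 110), (49, 74, 106), (49, 75, 107), (52, 76, 105)]
450 [(80, 80, 82), (80, 80, 81), (77, 77, 78), (76, 76, 75), (69, 67, 67), (38, 41, 70), (43, 69, 105), (46, 71, 105), (43, 68, 100), (44, 68, 98), (42, 65, 93)]
490 [(81, 83, 86), (80, 81, 82), (82, 82, 84), (79, 79, 80), (74, 74, 75), (70, 69, 72), (22, 28, 74), (43, 71, 105), (45, 71, 107), (40, 64, 96), (37, 57, 87)]
378 [(58, 76, 94), (51, 69, 87), (53, 71, 88), (52, 70, 87), (50, 68, 88), (50, 69, 88), (50, 68, 86), (51, 69, 89), (50, 68, 87), (50, 68, 86), (45, 62, 77)]
296 [(55, 70, 84), (57, 73, 89), (55, 72, 89), (50, 69, 87), (48, 67, 86), (52, 71, 90), (54, 76, 97), (52, 71, 89), (50, 69, 88), (47, 64, 82), (50, 69, 87)]
```

```bash
python3 - <<'E'
from m import *
for p in[(290,243),(180,265)]: print('glass',onz('top',*L(*p),.098).round(3))
print('tin by mask',onz('top',161.83,208.18,.138).round(4))
plan(.46,.3385,.165,90-4.3)
E
```

```text
glass [0.571 0.372 0.098]
glass [0.552 0.465 0.098]
tin by mask [0.4353 0.3387 0.138 ]
t 14.65 pos [0.4302 0.0303 0.0884] jaw -94.3 w 0.0941 tilt y [ 0. -0. -1.]
shift tool x,y,z mm [-309.5  -76.7    6.9]
yaw 0.0 shift after that yaw [-309.5  -76.7    6.6]
```

```bash
python3 -m handwheel '[{"dx":-5,"dy":-30,"dz":15,"yaw":0},{"dx":-20,"dy":-30,"dz":12,"yaw":0},{"dx":-37,"dy":-16,"dz":0,"yaw":0},{"dx":-40,"dy":0,"dz":0,"yaw":0},{"dx":-40,"dy":0,"dz":0,"yaw":0}]' -1;python3 -m handwheel '[{"dx":-40,"dy":0,"dz":0,"yaw":0},{"dx":-40,"dy":0,"dz":0,"yaw":0},{"dx":-40,"dy":0,"dz":0,"yaw":0},{"dx":-34,"dy":0,"dz":0,"yaw":0},{"dx":-13,"dy":0,"dz":0,"yaw":0}]' -1; python3 - <<'E'
from m import *
plan(.4355,.3385,.075,90-4.3)
E
```

```text
clock: 15.07
tool_pos: [0.4737, 0.1713, 0.1616]
orientation: [0.48, -0.518, 0.519, -0.482]
contact_force: [1.1, -0.0, -0.6]
width: 0.0939
clock: 15.48
tool_pos: [0.4844, 0.3415, 0.1599]
orientation: [-0.482, 0.518, -0.517, 0.482]
contact_force: [-0.4, 0.6, 0.3]
width: 0.0938
t 15.48 pos [0.4844 0.3415 0.1599] jaw -94.0 w 0.0938 tilt y [-0.     0.002 -1.   ]
shift tool x,y,z mm [  6.6  84.9 -48.5]
yaw 0.3 shift after that yaw [  6.8  84.9 -48.5]
```

```bash
python3 -m handwheel '[{"dx":1,"dy":0,"dz":-10,"yaw":0.3},{"dx":2,"dy":0,"dz":-14,"yaw":0},{"dx":2,"dy":0,"dz":-14,"yaw":0},{"dx":1,"dy":0,"dz":-8,"yaw":0},{"dx":1,"dy":0,"dz":-2,"yaw":0}]' -1;python3 - <<'E'
from m import *
plan(.4355,.3385,.076,90-4.3)
for n,s in(("scene",np.s_[100:240,300:440]),("top",np.s_[150:270,110:230])):
    im=env.capture(n)[:,:,::-1];cv2.imwrite(f"pics/{n}12.png",cv2.resize(im[s],None,fx=4,fy=4,interpolation=cv2.INTER_CUBIC))
E
```

```text
clock: 15.9
tool_pos: [0.436, 0.3325, 0.1601]
orientation: [0.48, -0.519, 0.52, -0.48]
contact_force: [0.6, 0.4, -0.0]
width: 0.0941
t 15.9 pos [0.436  0.3325 0.1601] jaw -94.6 w 0.0941 tilt y [-0. -0. -1.]
shift tool x,y,z mm [-6.  84.1 -1. ]
yaw -0.3 shift after that yaw [-6.  84.1 -1. ]
```

View pics/scene12.png

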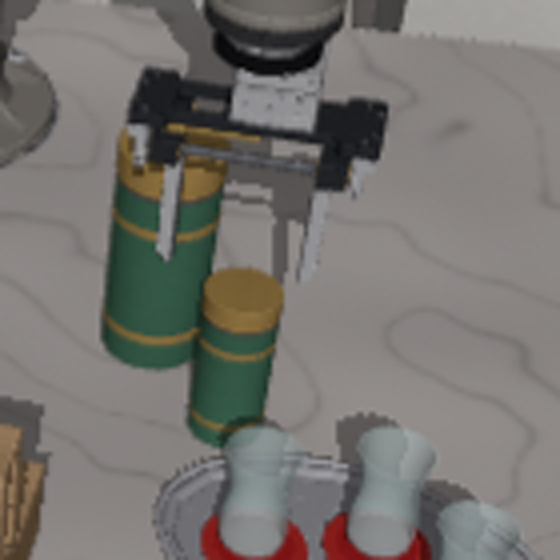

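View pics/top12.png

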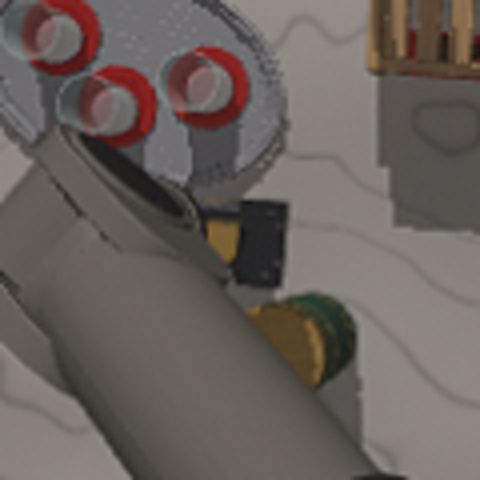

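Scene crop: the fingers straddle the small tin's lid at (242,295). Top crop: the body's edge at (260,285) clears the big lid. I'll lower with a small correction.

```bash
python3 -m handwheel '[{"dx":-5,"dy":3,"dz":1,"yaw":-0.3},{"dx":-1,"dy":15,"dz":0,"yaw":0},{"dx":0,"dy":22,"dz":0,"yaw":0},{"dx":0,"dy":24,"dz":0,"yaw":0},{"dx":0,"dy":19,"dz":0,"yaw":0}]';python3 -m handwheel '[{"dx":0,"dy":0,"dz":0,"yaw":0},{"dx":0,"dy":0,"dz":0,"yaw":0},{"dx":0,"dy":0,"dz":0,"yaw":0},{"dx":0,"dy":0,"dz":0,"yaw":0},{"dx":0,"dy":0,"dz":0,"yaw":0}]' 0.6 20;python3 -m handwheel '[{"dx":0,"dy":0,"dz":0,"yaw":0},{"dx":0,"dy":0,"dz":0,"yaw":0},{"dx":0,"dy":0,"dz":0,"yaw":0},{"dx":0,"dy":0,"dz":0,"yaw":0},{"dx":0,"dy":0,"dz":0,"yaw":0}]' 0.8 25
```

```text
clock: 16.42
tool_pos: [0.4393, 0.339, 0.0753]
orientation: [-0.481, 0.518, -0.518, 0.481]
contact_force: [0.0, -0.0, 0.1]
width: 0.0937
clock: 16.83
tool_pos: [0.4395, 0.3396, 0.0782]
orientation: [0.48, -0.518, 0.518, -0.482]
contact_force: [-0.7, 0.5, 0.8]
width: 0.064
clock: 17.25
tool_pos: [0.4394, 0.3397, 0.078]
orientation: [0.48, -0.518, 0.518, -0.482]
contact_force: [0.5, 1.0, 7.2]
width: 0.0606
```

```bash
python3 -m handwheel '[{"dx":0,"dy":-8,"dz":0,"yaw":0},{"dx":0,"dy":-25,"dz":0,"yaw":0},{"dx":0,"dy":-35,"dz":0,"yaw":0},{"dx":0,"dy":-35,"dz":0,"yaw":0},{"dx":0,"dy":-20,"dz":10,"yaw":0}]';python3 -m handwheel '[{"dx":10,"dy":0,"dz":20,"yaw":0},{"dx":28,"dy":0,"dz":20,"yaw":0},{"dx":38,"dy":0,"dz":0,"yaw":0},{"dx":40,"dy":0,"dz":0,"yaw":0},{"dx":40,"dy":0,"dz":0,"yaw":0}]';python3 - <<'E'
from m import *
plan(*W(rack,(7,-60,144)),90-4.3)
im=env.capture('scene')[:,:,::-1];cv2.imwrite("pics/scene13.png",cv2.resize(im[80:260,170:400],None,fx=3.4,fy=3.3,interpolation=cv2.INTER_CUBIC))
E
```

```text
clock: 17.67
tool_pos: [0.4479, 0.3393, 0.2042]
orientation: [-0.48, 0.518, -0.518, 0.482]
contact_force: [1.0, 0.5, -2.2]
width: 0.0606
clock: 18.08
tool_pos: [0.4763, 0.178, 0.2002]
orientation: [-0.481, 0.518, -0.518, 0.481]
contact_force: [0.6, -0.8, -2.1]
width: 0.0607
t 18.08 pos [0.4763 0.178  0.2002] jaw -94.3 w 0.0607 tilt y [-0.001  0.    -1.   ]
shift tool x,y,z mm [205.6  56.  188.4]
yaw 0.0 shift after that yaw [205.5  56.  188.5]
```

View pics/scene13.png

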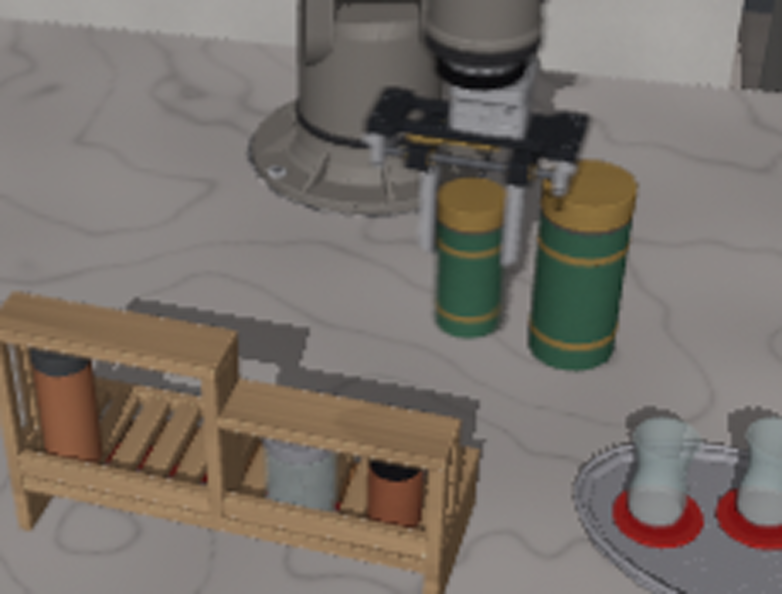

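The tin is held upright at crop (470,255), well above the counter. Carrying it across to the front of the tall bay.

```bash
python3 -m handwheel '[{"dx":40,"dy":0,"dz":0,"yaw":0},{"dx":40,"dy":0,"dz":5,"yaw":0},{"dx":40,"dy":0,"dz":10,"yaw":0},{"dx":38,"dy":0,"dz":15,"yaw":0},{"dx":27,"dy":3,"dz":25,"yaw":0}]';python3 -m handwheel '[{"dx":15,"dy":8,"dz":25,"yaw":0},{"dx":5,"dy":8,"dz":25,"yaw":0},{"dx":0,"dy":8,"dz":25,"yaw":0},{"dx":0,"dy":5,"dz":20,"yaw":0},{"dx":0,"dy":3,"dz":10,"yaw":0}]';python3 - <<'E'
from m import *
print(loc(st()[0]['tool_pos']))
plan(*W(rack,(7,-60,144)),90-4.3)
for n,s in(("scene",np.s_[130:270,150:330]),("top",np.s_[100:220,190:340])):
    im=env.capture(n)[:,:,::-1];cv2.imwrite(f"pics/{n}14.png",cv2.resize(im[s],None,fx=4.2,fy=4.2,interpolation=cv2.INTER_CUBIC))
E
```

```text
clock: 18.55
tool_pos: [0.5167, -0.0125, 0.1983]
orientation: [0.48, -0.519, 0.519, -0.48]
contact_force: [2.2, 1.4, -2.9]
width: 0.0606
clock: 18.97
tool_pos: [0.6226, -0.0369, 0.1644]
orientation: [-0.481, 0.519, -0.518, 0.481]
contact_force: [-2.1, -0.5, -2.7]
width: 0.0605
[-19.5 -57.9]
t 18.97 pos [ 0.6226 -0.0369  0.1644] jaw -94.3 w 0.0605 tilt y [-0.001  0.    -1.   ]
shift tool x,y,z mm [ 2.1 20.3 26.5]
yaw -0.0 shift after that yaw [ 2.1 20.3 26.5]
```

View pics/scene14.png

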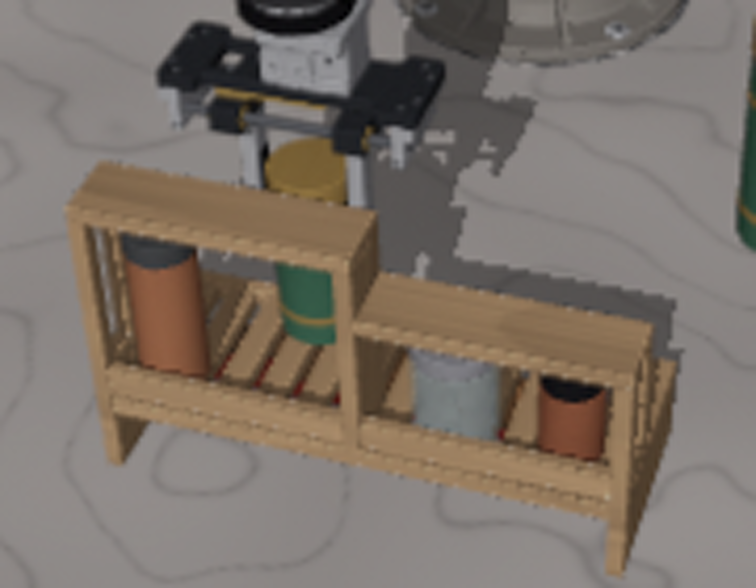

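View pics/top14.png

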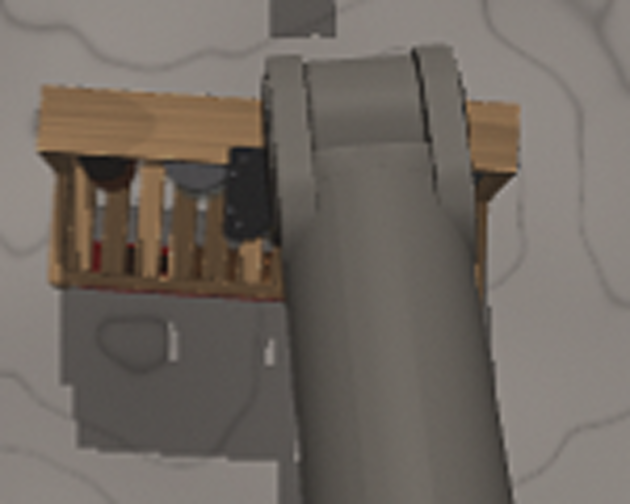

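The tin's top would meet the roof edge at this height, so I'll lower it first and then go forward.

```bash
python3 -m handwheel '[{"dx":0,"dy":5,"dz":0,"yaw":0},{"dx":1,"dy":6,"dz":0,"yaw":0},{"dx":0,"dy":4,"dz":0,"yaw":0},{"dx":0,"dy":1,"dz":0,"yaw":0},{"dx":0,"dy":0,"dz":0,"yaw":0}]';python3 -m handwheel '[{"dx":0,"dy":0,"dz":4,"yaw":0},{"dx":0,"dy":0,"dz":5,"yaw":0},{"dx":0,"dy":0,"dz":5,"yaw":0},{"dx":0,"dy":0,"dz":5,"yaw":0},{"dx":0,"dy":0,"dz":3,"yaw":0}]';python3 - <<'E'
from m import *
print(loc(st()[0]['tool_pos']))
for n,s in(("scene",np.s_[130:270,150:330]),):
    im=env.capture(n)[:,:,::-1];cv2.imwrite(f"pics/{n}15.png",cv2.resize(im[s],None,fx=4.2,fy=4.2,interpolation=cv2.INTER_CUBIC))
E
```

```text
clock: 19.48
tool_pos: [0.6206, -0.0376, 0.1488]
orientation: [-0.481, 0.518, -0.518, 0.481]
contact_force: [-0.9, 0.5, -2.5]
width: 0.0607
clock: 19.9
tool_pos: [0.644, -0.0393, 0.149]
orientation: [0.481, -0.518, 0.518, -0.481]
contact_force: [-0.0, -0.4, -2.6]
width: 0.0606
[  2.  -58.6]
```

View pics/scene15.png

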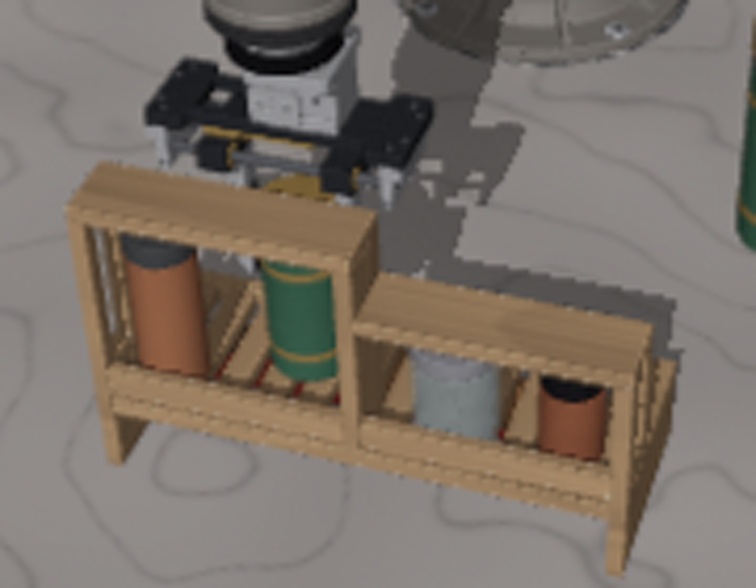

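```bash
python3 -m handwheel '[{"dx":0,"dy":1,"dz":0,"yaw":0},{"dx":0,"dy":1,"dz":0,"yaw":0},{"dx":0,"dy":1,"dz":0,"yaw":0},{"dx":0,"dy":0.5,"dz":0,"yaw":0},{"dx":0,"dy":0,"dz":0,"yaw":0}]'
python3 -m handwheel '[{"dx":0,"dy":0.5,"dz":0,"yaw":0},{"dx":0,"dy":0.5,"dz":0,"yaw":0},{"dx":0,"dy":0,"dz":0,"yaw":0},{"dx":0,"dy":0,"dz":0,"yaw":0},{"dx":0,"dy":0,"dz":0,"yaw":0}]'
```

```text
clock: 20.37
tool_pos: [0.6429, -0.0393, 0.1453]
orientation: [-0.481, 0.518, -0.518, 0.481]
contact_force: [-0.3, 0.6, -2.6]
width: 0.0606
clock: 20.78
tool_pos: [0.6431, -0.0393, 0.1446]
orientation: [0.481, -0.518, 0.518, -0.481]
contact_force: [0.1, -0.2, -2.7]
width: 0.0608
```

```bash
python3 -m handwheel '[{"dx":0,"dy":0.5,"dz":0,"yaw":0},{"dx":0,"dy":0.5,"dz":0,"yaw":0},{"dx":0,"dy":0,"dz":0,"yaw":0},{"dx":0,"dy":0,"dz":0,"yaw":0},{"dx":0,"dy":0,"dz":0,"yaw":0}]'
```

```text
clock: 21.2
tool_pos: [0.6434, -0.0392, 0.1441]
orientation: [0.481, -0.518, 0.519, -0.481]
contact_force: [-2.5, 0.8, 5.0]
width: 0.0604
```

```bash
python3 -m handwheel '[{"dx":0,"dy":0,"dz":0,"yaw":0},{"dx":0,"dy":0,"dz":0,"yaw":0},{"dx":0,"dy":0,"dz":0,"yaw":0},{"dx":0,"dy":0,"dz":0,"yaw":0},{"dx":0,"dy":0,"dz":0,"yaw":0}]' -0.6;python3 -m handwheel '[{"dx":0,"dy":0,"dz":-5,"yaw":0},{"dx":0,"dy":0,"dz":-15,"yaw":0},{"dx":0,"dy":0,"dz":-20,"yaw":0},{"dx":0,"dy":0,"dz":-18,"yaw":0},{"dx":0,"dy":0,"dz":-6,"yaw":0}]';python3 - <<'E'
from m import *
print(loc(st()[0]['tool_pos']))
for n,s in(("scene",np.s_[130:270,150:330]),):
    im=env.capture(n)[:,:,::-1];cv2.imwrite(f"pics/{n}16.png",cv2.resize(im[s],None,fx=4.2,fy=4.2,interpolation=cv2.INTER_CUBIC))
E
```

```text
clock: 21.62
tool_pos: [0.6431, -0.0393, 0.1434]
orientation: [-0.481, 0.518, -0.518, 0.481]
contact_force: [-0.5, -0.5, -0.3]
width: 0.0752
clock: 22.03
tool_pos: [0.5769, -0.0344, 0.1435]
orientation: [-0.481, 0.519, -0.518, 0.481]
contact_force: [0.9, -0.6, 1.5]
width: 0.0749
[-65.3 -58.8]
```

View pics/scene16.png

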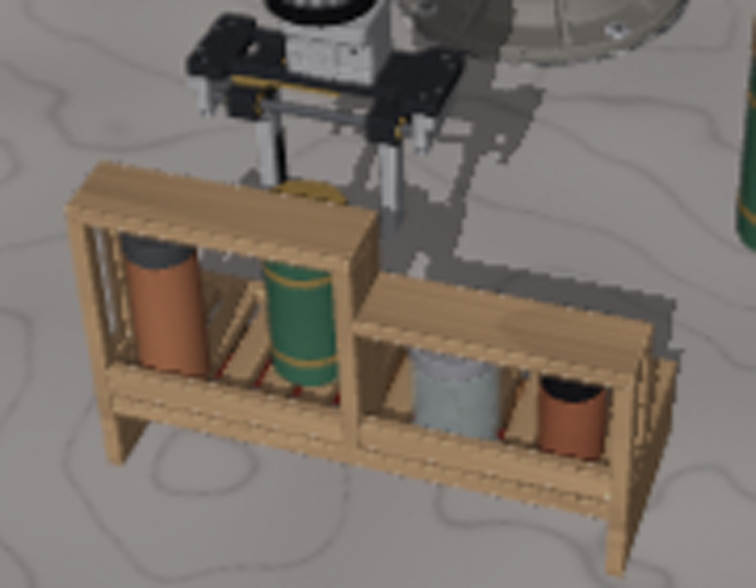

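```bash
python3 -m handwheel '[{"dx":0,"dy":0,"dz":0,"yaw":0},{"dx":0,"dy":1,"dz":0,"yaw":0},{"dx":0,"dy":1,"dz":0,"yaw":0},{"dx":0,"dy":0,"dz":0,"yaw":0},{"dx":0,"dy":0,"dz":0,"yaw":0}]' 0.57 10;python3 -m handwheel '[{"dx":0,"dy":0,"dz":5,"yaw":0},{"dx":0,"dy":0,"dz":8,"yaw":0},{"dx":0,"dy":0,"dz":7,"yaw":0},{"dx":0,"dy":0,"dz":5,"yaw":0},{"dx":0,"dy":0,"dz":3,"yaw":0}]'; python3 -m handwheel '[{"dx":0,"dy":0,"dz":2,"yaw":0},{"dx":0,"dy":0,"dz":2,"yaw":0},{"dx":0,"dy":0,"dz":2,"yaw":0},{"dx":0,"dy":0,"dz":2,"yaw":0},{"dx":0,"dy":0,"dz":2,"yaw":0}]';python3 - <<'E'
from m import *
print(loc(st()[0]['tool_pos']))
for n,s in(("scene",np.s_[130:270,150:330]),):
    im=env.capture(n)[:,:,::-1];cv2.imwrite(f"pics/{n}17.png",cv2.resize(im[s],None,fx=4.2,fy=4.2,interpolation=cv2.INTER_CUBIC))
E
```

```text
clock: 22.5
tool_pos: [0.5796, -0.0345, 0.1412]
orientation: [-0.481, 0.518, -0.518, 0.481]
contact_force: [0.3, -0.6, 0.2]
width: 0.0454
clock: 22.92
tool_pos: [0.608, -0.0365, 0.1414]
orientation: [-0.481, 0.518, -0.518, 0.481]
contact_force: [-2.6, 0.6, 2.3]
width: 0.0207
clock: 23.33
tool_pos: [0.6173, -0.0374, 0.1416]
orientation: [0.481, -0.518, 0.518, -0.481]
contact_force: [-1.2, 0.3, 1.3]
width: 0.0201
[-24.8 -58.7]
```

View pics/scene17.png

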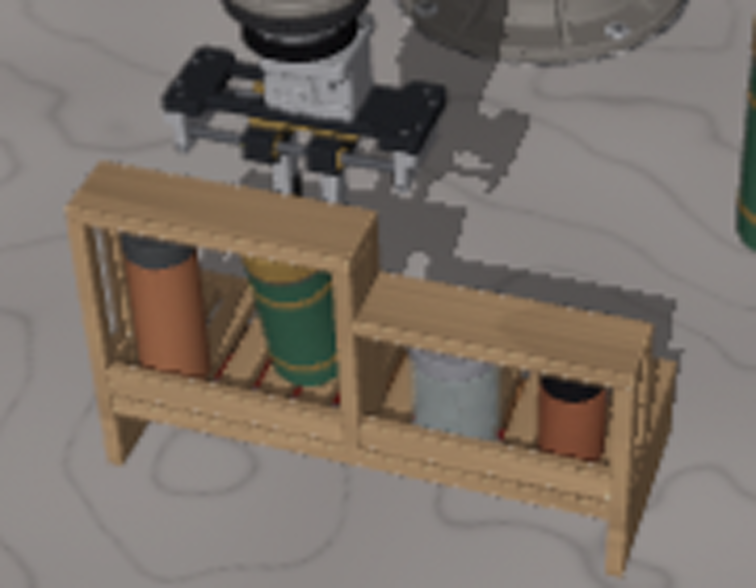

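The tin's base has stayed put and it is leaning back: crop band at (305,365), lid shifted to (275,265). Deck friction is too high for a push at this height, so I'll retreat gently and let it settle.

```bash
python3 -m handwheel '[{"dx":0,"dy":0,"dz":-2,"yaw":0},{"dx":0,"dy":0,"dz":-3,"yaw":0},{"dx":0,"dy":0,"dz":-3,"yaw":0},{"dx":0,"dy":0,"dz":-3,"yaw":0},{"dx":0,"dy":0,"dz":-3,"yaw":0}]'; python3 -m handwheel '[{"dx":0,"dy":0,"dz":-4,"yaw":0},{"dx":0,"dy":0,"dz":-6,"yaw":0},{"dx":0,"dy":0,"dz":-8,"yaw":0},{"dx":0,"dy":0,"dz":-6,"yaw":0},{"dx":0,"dy":0,"dz":0,"yaw":0}]' -0.6 10;python3 - <<'E'
from m import *
print(loc(st()[0]['tool_pos']))
for n,s in(("scene",np.s_[130:270,150:330]),):
    im=env.capture(n)[:,:,::-1];cv2.imwrite(f"pics/{n}18.png",cv2.resize(im[s],None,fx=4.2,fy=4.2,interpolation=cv2.INTER_CUBIC))
E
```

```text
clock: 23.8
tool_pos: [0.6027, -0.0363, 0.1415]
orientation: [-0.481, 0.518, -0.518, 0.481]
contact_force: [-0.1, -0.2, 0.2]
width: 0.0206
clock: 24.22
tool_pos: [0.578, -0.0345, 0.1416]
orientation: [-0.481, 0.518, -0.518, 0.481]
contact_force: [-0.6, -0.1, 0.2]
width: 0.0502
[-64.2 -58.7]
```

View pics/scene18.png

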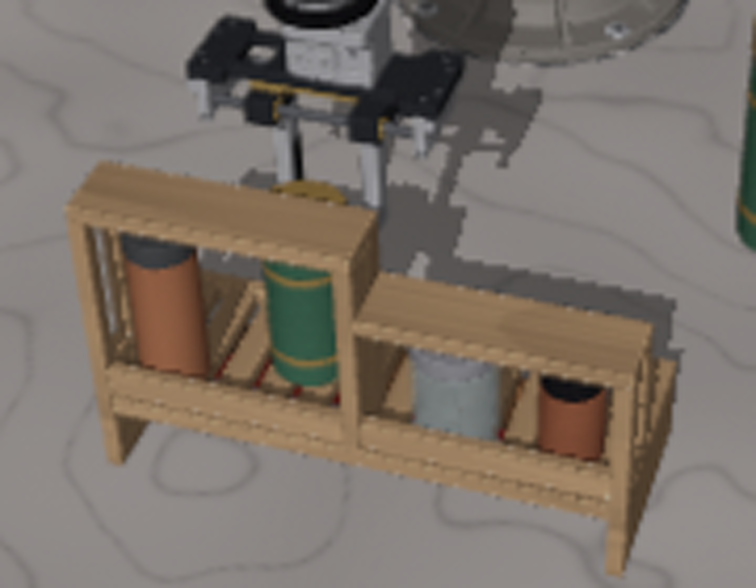

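It settled upright again at crop (305,325). Instead of pushing, I'll pinch it with the front edges of the pads just behind its middle, so it reaches deeper under the roof, and carry it in.

```bash
python3 -m handwheel '[{"dx":0,"dy":0,"dz":0,"yaw":0},{"dx":0,"dy":0,"dz":0,"yaw":0},{"dx":0,"dy":0,"dz":0,"yaw":0},{"dx":0,"dy":0,"dz":0,"yaw":0},{"dx":0,"dy":0,"dz":3,"yaw":0}]' -0.7 10;python3 -m handwheel '[{"dx":0,"dy":0,"dz":10,"yaw":0},{"dx":0,"dy":0,"dz":12,"yaw":0},{"dx":0,"dy":0,"dz":11,"yaw":0},{"dx":0,"dy":0,"dz":8,"yaw":0},{"dx":0,"dy":0,"dz":4,"yaw":0}]';python3 - <<'E'
from m import *
print(loc(st()[0]['tool_pos']))
E
python3 -m handwheel '[{"dx":0,"dy":0,"dz":0,"yaw":0},{"dx":0,"dy":0,"dz":0,"yaw":0},{"dx":0,"dy":0,"dz":0,"yaw":0},{"dx":0,"dy":0,"dz":0,"yaw":0},{"dx":0,"dy":0,"dz":0,"yaw":0}]' 0.5 15
python3 - <<'E'
from m import *
print(loc(st()[0]['tool_pos']))
E
```

```text
clock: 24.68
tool_pos: [0.5821, -0.0347, 0.1414]
orientation: [-0.481, 0.518, -0.518, 0.481]
contact_force: [0.1, 0.6, 0.5]
width: 0.0799
clock: 25.1
tool_pos: [0.6285, -0.0381, 0.1412]
orientation: [0.481, -0.518, 0.518, -0.481]
contact_force: [-1.3, 1.0, -0.6]
width: 0.08
[-13.6 -58.6]
clock: 25.52
tool_pos: [0.6267, -0.0381, 0.1415]
orientation: [-0.481, 0.518, -0.518, 0.481]
contact_force: [-0.5, 0.5, -0.7]
width: 0.0597
[-15.3 -58.7]
```

```bash
python3 -m handwheel '[{"dx":0,"dy":0,"dz":0,"yaw":0},{"dx":0,"dy":0,"dz":0,"yaw":0},{"dx":0,"dy":0,"dz":0,"yaw":0},{"dx":0,"dy":0,"dz":0,"yaw":0},{"dx":0,"dy":0,"dz":0,"yaw":0}]' 0.8 25
python3 - <<'E'
from m import *
for n,s in(("scene",np.s_[130:270,150:330]),):
    im=env.capture(n)[:,:,::-1];cv2.imwrite(f"pics/{n}19.png",cv2.resize(im[s],None,fx=4.2,fy=4.2,interpolation=cv2.INTER_CUBIC))
E
```

```text
clock: 25.93
tool_pos: [0.627, -0.0381, 0.1415]
orientation: [-0.481, 0.518, -0.518, 0.481]
contact_force: [-1.0, 1.7, -1.7]
width: 0.0596
```

View pics/scene19.png

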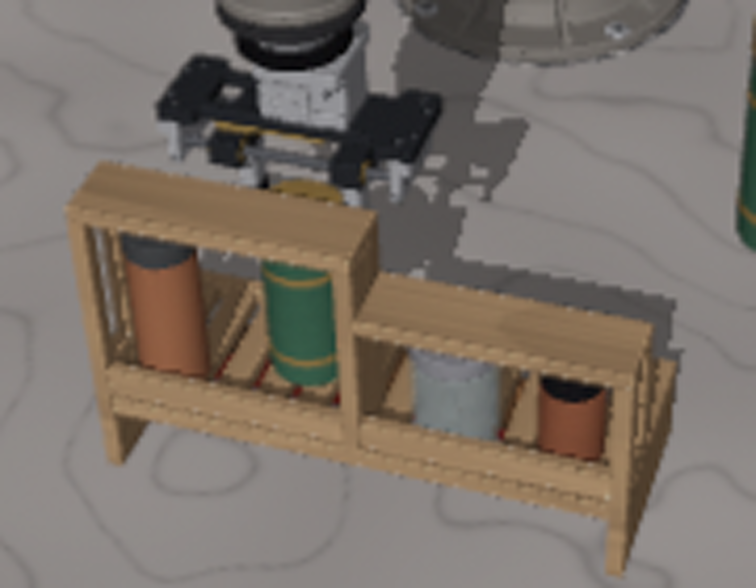

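```bash
python3 -m handwheel '[{"dx":0,"dy":0,"dz":0,"yaw":0},{"dx":0,"dy":0,"dz":0,"yaw":0},{"dx":0,"dy":0,"dz":0,"yaw":0},{"dx":0,"dy":0,"dz":-2,"yaw":0},{"dx":0,"dy":0,"dz":-2.5,"yaw":0}]' -0.6 15;python3 -m handwheel '[{"dx":0,"dy":0,"dz":0,"yaw":0},{"dx":0,"dy":0,"dz":0,"yaw":0},{"dx":0,"dy":0,"dz":0,"yaw":0},{"dx":0,"dy":0,"dz":0,"yaw":0},{"dx":0,"dy":0,"dz":0,"yaw":0}]' 0.5 15; python3 -m handwheel '[{"dx":0,"dy":0,"dz":0,"yaw":0},{"dx":0,"dy":0,"dz":0,"yaw":0},{"dx":0,"dy":-1,"dz":0,"yaw":0},{"dx":0,"dy":-1,"dz":0,"yaw":0},{"dx":0,"dy":0,"dz":0,"yaw":0}]' 0.8 30
python3 - <<'E'
from m import *
print(loc(st()[0]['tool_pos']))
for n,s in(("scene",np.s_[130:270,150:330]),):
    im=env.capture(n)[:,:,::-1];cv2.imwrite(f"pics/{n}20.png",cv2.resize(im[s],None,fx=4.2,fy=4.2,interpolation=cv2.INTER_CUBIC))
E
```

```text
clock: 26.4
tool_pos: [0.6226, -0.0377, 0.1415]
orientation: [0.481, -0.518, 0.518, -0.481]
contact_force: [-0.4, -0.8, -0.2]
width: 0.0753
clock: 26.82
tool_pos: [0.6228, -0.0375, 0.1416]
orientation: [-0.481, 0.518, -0.518, 0.481]
contact_force: [-0.4, 2.4, 0.5]
width: 0.0583
clock: 27.23
tool_pos: [0.6225, -0.038, 0.1435]
orientation: [-0.481, 0.518, -0.518, 0.481]
contact_force: [0.3, -0.3, -2.4]
width: 0.0578
[-19.5 -59. ]
```

View pics/scene20.png

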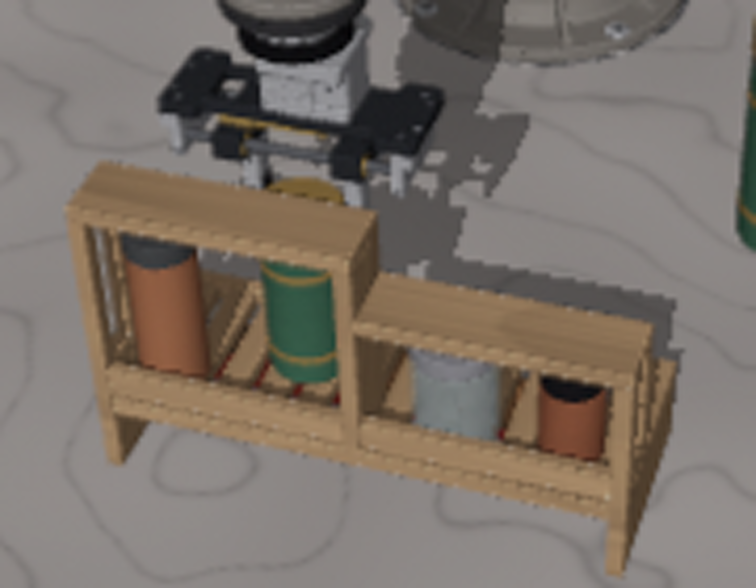

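Held and lifted 2 mm. The width of 57.8 mm means the pad edges sit about 9 mm behind the axis. Carrying it in.

```bash
python3 -m handwheel '[{"dx":0,"dy":0,"dz":4,"yaw":0},{"dx":0,"dy":0,"dz":6,"yaw":0},{"dx":0,"dy":0,"dz":6,"yaw":0},{"dx":0,"dy":0,"dz":5,"yaw":0},{"dx":0,"dy":0,"dz":4,"yaw":0}]'; python3 -m handwheel '[{"dx":0,"dy":0,"dz":2,"yaw":0},{"dx":0,"dy":0,"dz":1,"yaw":0},{"dx":0,"dy":0,"dz":0.5,"yaw":0},{"dx":0,"dy":0,"dz":0.5,"yaw":0},{"dx":0,"dy":0,"dz":0,"yaw":0}]'
python3 - <<'E'
from m import *
print(loc(st()[0]['tool_pos']))
for n,s in(("scene",np.s_[130:270,150:330]),):
    im=env.capture(n)[:,:,::-1];cv2.imwrite(f"pics/{n}21.png",cv2.resize(im[s],None,fx=4.2,fy=4.2,interpolation=cv2.INTER_CUBIC))
E
```

```text
clock: 27.7
tool_pos: [0.6484, -0.0396, 0.1434]
orientation: [-0.481, 0.518, -0.518, 0.481]
contact_force: [-0.2, -0.5, -2.7]
width: 0.0576
clock: 28.12
tool_pos: [0.6515, -0.0399, 0.1435]
orientation: [-0.481, 0.518, -0.518, 0.481]
contact_force: [0.3, -0.3, -2.6]
width: 0.0575
[  9.5 -58.7]
```

View pics/scene21.png

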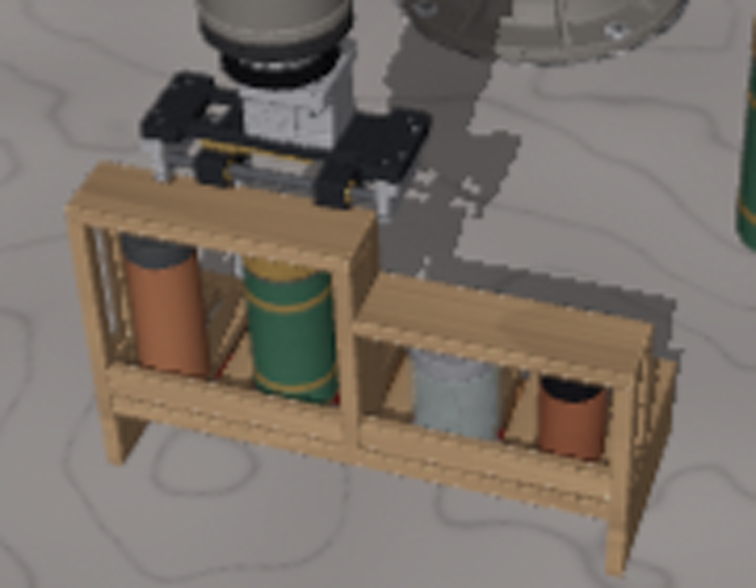

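```bash
python3 -m handwheel '[{"dx":0,"dy":0,"dz":0.5,"yaw":0},{"dx":0,"dy":0,"dz":0.5,"yaw":0},{"dx":0,"dy":0,"dz":0.5,"yaw":0},{"dx":0,"dy":0,"dz":0.5,"yaw":0},{"dx":0,"dy":0,"dz":0,"yaw":0}]'
```

```text
clock: 28.58
tool_pos: [0.6537, -0.0401, 0.1435]
orientation: [0.481, -0.518, 0.518, -0.481]
contact_force: [-0.1, 0.4, -2.1]
width: 0.0578
```

```bash
python3 -m handwheel '[{"dx":0,"dy":0,"dz":0.5,"yaw":0},{"dx":0,"dy":0,"dz":0.5,"yaw":0},{"dx":0,"dy":0,"dz":0,"yaw":0},{"dx":0,"dy":0,"dz":0,"yaw":0},{"dx":0,"dy":0,"dz":0,"yaw":0}]'
```

```text
clock: 29.0
tool_pos: [0.6536, -0.0401, 0.1435]
orientation: [-0.481, 0.519, -0.518, 0.481]
contact_force: [-7.1, -0.2, 2.1]
width: 0.0577
```

Light touch at the roof edge (7 N). Backing off slightly, lowering and releasing.

```bash
python3 -m handwheel '[{"dx":0,"dy":0,"dz":-1,"yaw":0},{"dx":0,"dy":0.5,"dz":-0.5,"yaw":0},{"dx":0,"dy":0.5,"dz":0,"yaw":0},{"dx":0,"dy":0.5,"dz":0,"yaw":0},{"dx":0,"dy":0,"dz":0,"yaw":0}]';python3 -m handwheel '[{"dx":0,"dy":0.5,"dz":0,"yaw":0},{"dx":0,"dy":0.4,"dz":0,"yaw":0},{"dx":0,"dy":0,"dz":0,"yaw":0},{"dx":0,"dy":0,"dz":0,"yaw":0},{"dx":0,"dy":0,"dz":0,"yaw":0}]'
```

```text
clock: 29.42
tool_pos: [0.6531, -0.04, 0.1419]
orientation: [-0.481, 0.518, -0.518, 0.481]
contact_force: [0.5, 0.5, -2.8]
width: 0.0577
clock: 29.83
tool_pos: [0.6533, -0.04, 0.1415]
orientation: [0.481, -0.518, 0.518, -0.481]
contact_force: [-1.4, 0.8, 5.1]
width: 0.0577
```

On the deck (+5 N). Releasing and retreating straight back.

```bash
python3 -m handwheel '[{"dx":0,"dy":0,"dz":0,"yaw":0},{"dx":0,"dy":0,"dz":0,"yaw":0},{"dx":0,"dy":0,"dz":0,"yaw":0},{"dx":0,"dy":0,"dz":0,"yaw":0},{"dx":0,"dy":0,"dz":0,"yaw":0}]' -0.6;python3 -m handwheel '[{"dx":0,"dy":0,"dz":-5,"yaw":0},{"dx":0,"dy":0,"dz":-20,"yaw":0},{"dx":0,"dy":0,"dz":-35,"yaw":0},{"dx":0,"dy":0,"dz":-35,"yaw":0},{"dx":0,"dy":-10,"dz":-35,"yaw":0}]';python3 - <<'E'
from m import *
print(loc(st()[0]['tool_pos']))
for n,s in(("scene",np.s_[130:270,150:330]),("top",np.s_[100:220,190:340])):
    im=env.capture(n)[:,:,::-1];cv2.imwrite(f"pics/{n}22f.png",im);cv2.imwrite(f"pics/{n}22.png",cv2.resize(im[s],None,fx=4.2,fy=4.2,interpolation=cv2.INTER_CUBIC))
E
```

```text
clock: 30.25
tool_pos: [0.653, -0.0401, 0.141]
orientation: [-0.481, 0.518, -0.518, 0.481]
contact_force: [0.3, -0.1, 0.4]
width: 0.0753
clock: 30.67
tool_pos: [0.5205, -0.0303, 0.1494]
orientation: [-0.482, 0.519, -0.518, 0.48]
contact_force: [1.5, 0.4, -0.0]
width: 0.0748
[-121.8  -58.9]
```

View pics/scene22.png

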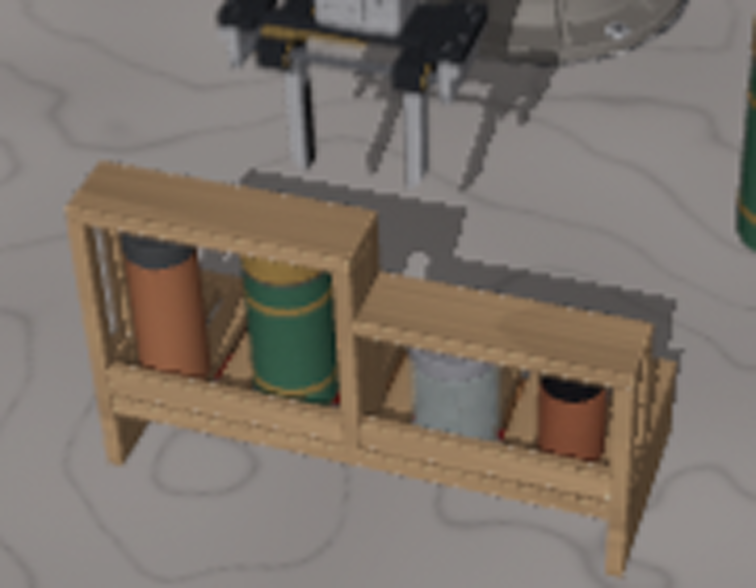

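View pics/top22.png

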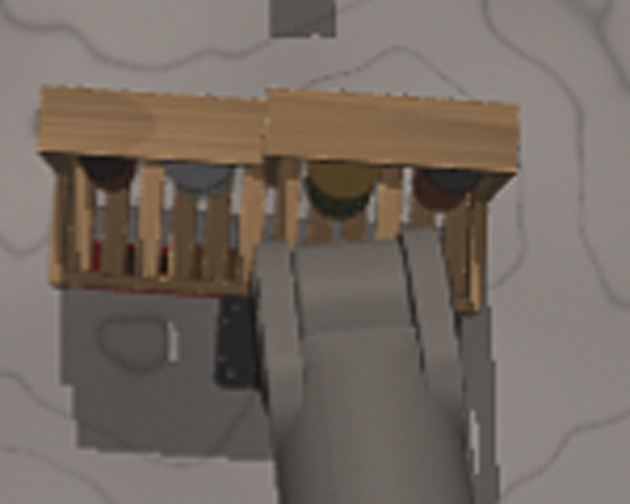

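```bash
python3 - <<'E'
from m import *
Q=lambda x,y:(190+(x+.5)/4.2-.5,100+(y+.5)/4.2-.5)
im=cv2.imread('pics/top22.png')
print([ (r,[int(v) for v in im[r,340]]) for r in range(180,226,4)])
print([ (r,[int(v) for v in im[r,200]]) for r in range(176,206,3)])
for p in((340,198),(340,202),(340,194)): print('tin lid front',loc(onz('top',*Q(*p),.204)))
for p in((200,190),(200,194)): print('jar lid front',loc(onz('top',*Q(*p),.152)))
E
```

```text
[(180, [37, 64, 81]), (184, [36, 64, 82]), (188, [37, 65, 83]), (192, [39, 66, 84]), (196, [35, 58, 74]), (200, [25, 37, 42]), (204, [28, 35, 32]), (208, [29, 39, 36]), (212, [28, 37, 33]), (216, [32, 43, 42]), (220, [52, 58, 58]), (224, [73, 80, 88])]
[(176, [74, 74, 76]), (179, [75, 74, 76]), (182, [77, 75, 77]), (185, [76, 76, 78]), (188, [64, 65, 66]), (191, [54, 55, 56]), (194, [66, 67, 68]), (197, [81, 84, 86]), (200, [101, 105, 108]), (203, [118, 123, 127])]
tin lid front [ -3.7 -58.1]
tin lid front [ -6.8 -58.3]
tin lid front [ -0.5 -57.9]
jar lid front [ 2.4 55.3]
jar lid front [-0.9 55.1]
```

```bash
python3 -m handwheel '[{"dx":10,"dy":-25,"dz":-15,"yaw":0},{"dx":30,"dy":-25,"dz":0,"yaw":0},{"dx":40,"dy":0,"dz":0,"yaw":0},{"dx":40,"dy":0,"dz":0,"yaw":0},{"dx":40,"dy":0,"dz":0,"yaw":0}]';python3 -m handwheel '[{"dx":40,"dy":0,"dz":0,"yaw":0},{"dx":40,"dy":0,"dz":0,"yaw":0},{"dx":20,"dy":0,"dz":0,"yaw":0},{"dx":0,"dy":0,"dz":0,"yaw":0},{"dx":0,"dy":0,"dz":0,"yaw":0}]';python3 - <<'E'
from m import *
im=env.capture('top')[:,:,::-1];cv2.imwrite("pics/top23.png",cv2.resize(im[110:220,180:330],None,fx=5,fy=5,interpolation=cv2.INTER_CUBIC))
cv2.imwrite("pics/top23f.png",im)
im=env.capture('scene')[:,:,::-1];cv2.imwrite("pics/scene23f.png",im)
E
```

```text
clock: 31.18
tool_pos: [0.4964, -0.1904, 0.202]
orientation: [0.481, -0.518, 0.519, -0.482]
contact_force: [0.9, 0.1, -0.5]
width: 0.0754
clock: 31.6
tool_pos: [0.4886, -0.2896, 0.2009]
orientation: [-0.48, 0.519, -0.519, 0.48]
contact_force: [-0.2, 0.4, -0.0]
width: 0.0755
```

View pics/top23.png

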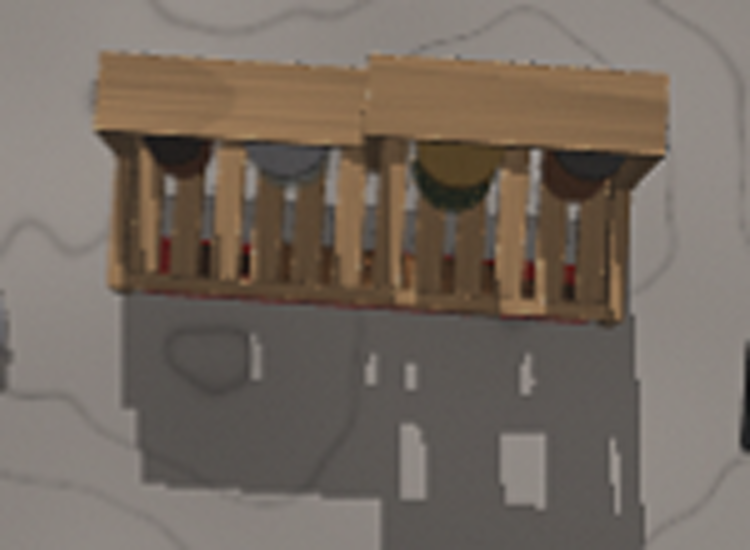

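View pics/scene23f.png

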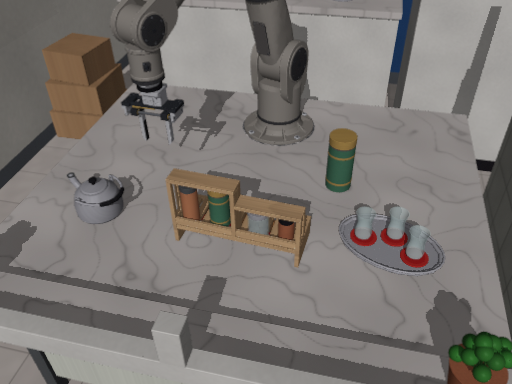

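Final views: both bays are filled with everything upright, and the kettle and tray are where they were. The pin's roller shows brown through the deck gaps over the strip at crop (370–490, 258–290). Handing in.

```bash
python3 - <<'E'
from m import *
s=env.sense();print(s['clock'],s['contact_force'].round(1),abs(s['joint_velocities']).max().round(3))
a=cv2.imread('pics/scene0.png').astype(int);b=cv2.imread('pics/scene23f.png').astype(int)
for n,r in dict(kettle=np.s_[170:225,65:130],tray=np.s_[205:275,335:445]).items(): print(n,np.abs(a[r]-b[r]).mean().round(2))
im=cv2.imread('pics/top23.png')
for c in(410,490): print(c,[tuple(int(q) for q in im[r,c]) for r in range(244,275,6)])
print(env.hand_in())
E
```

```text
31.7 [-0.1 -0.1  0.9] 0.012
kettle 1.38
tray 2.02
410 [(78, 79, 81), (74, 75, 86), (41, 60, 93), (54, 82, 120), (53, 82, 119), (54, 82, 116)]
490 [(82, 82, 82), (76, 77, 77), (75, 75, 77), (14, 15, 62), (20, 29, 38), (26, 37, 53)]
the job is handed in; nothing more can be done
None
```

I handed the job in at 31.7 s of the 72 s allowed. By my last checks all three things are where they should be; the hand-in itself reports no verdict.

- **Sugar jar:** I set it on the ledge and pushed it in low until the wrist force rose to about 20 N at the rail. It stands upright in the low bay, with its axis measured about 31–32 mm in front of the rail (limit 43 mm).
- **Rolling pin:** I rolled it in slowly with the open fingers, never lifting it. Through the deck gaps its axis shows about 53 mm behind the rack's middle, so about 2 mm off the strip's middle line (limit 22 mm). I took its sideways position, about 9 mm off centre (limit 40 mm), from a view before the last 45 mm of rolling.
- **Tea tin:** My first push, above roof height, failed: the deck friction was too high and the tin leaned back slightly. I backed off and it settled upright. I then gripped it by the pads' front edges, carried it in just above the deck and set it down. Its axis is about 37–38 mm in front of the rail (limit 43 mm), so it stands about 7 mm short of touching the rail. The arm's position and the picture agree to about 1 mm.
- **Bystanders:** The kettle and tray areas look the same as in the first picture. The coffee tin and spice jar stand in their places; I checked those by eye only.

The gripper touched the roof edge once with about 7 N. At hand-in the arm was clear of everything and at rest.

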